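Thread a ring core round a bent test bar and close the loop

TASK

Take the large ring core out of the rack and thread it over the free end of the jig's bent copper bar, guiding it by hand round the bend (do not let go of it on the slope and let it slide down) until it sits against the white collar at the far end. Then swing the hinged link over so that it is fully closed on the bar's end. Leave the two small cores in the rack.

Things in the scene. Friction and masses are not known exactly. Their poses are not given: they have to be found in the camera images.
- jig: Test jig, fixed: grey board 244 x 76 mm, top at 14 mm (x -114 to +130), carrying a bent copper bar 12 mm thick that lies in the plane y = 0. Frame: origin on the bench, x from the brass terminal post to the bar's free end, z up. Post centre x = -92, 22 mm wide, screw top z = 83. All 'jig' numbers here are mm in this frame. The jig's yaw differs each time.
- bar_tip (a point): Rounded tip of the bar's free end, jig (60.8, 0, 95.3); axes as the jig. From the collar the bar runs level at z = 55 to x = -20, bends upward on a radius of 90 (centre x -20, z 145) through 40 degrees to x 37.9, z 76.1, then goes straight 30 mm to the tip, rising at 40 degrees. A core on the bar must tilt with it.
- slope (a point): Point on the bar's centre line 15 mm before the tip, in the middle of its straight sloping end. Axes as the jig.
- seat (a point): Centre of the large core, but for the play of its hole, when it sits against the white collar: on the bar's centre line, jig (-61, 0, 55). The collar is 20 mm across, its face at x = -70. Axes as the jig.
- link (a joint): Hinge of the copper contact link, rad: 0 = closed, its brass contact on the bar's tip, leaning 40 degrees from upright towards the post; grows as it swings away from the bar (stop 1.5). Starts at 1.1 to 1.3. Hinge line along jig y at x = 104.2, z = 56.1. It stays where left; about 1 N on the handle moves it, so closed fingertips can push it from behind.
- link_grip (a point): Point on the axis of the link's round black handle, 108 mm from the hinge line; jig (34.8, 0, 138.8) when closed. The handle is 18 mm thick and reaches from 74 to 122 mm from the hinge line.
- rack: Black core rack, fixed: block 142 x 38 mm, top at 22 mm, on a foot 160 x 56 x 4 mm. Origin on the bench under its centre, x along the row. Pockets at x = -46, 0 and +46 mm, 7 mm deep, 20 mm in x, 34 mm in y; a core stands on edge in each. Fingers can straddle the block in y.
- core_large: The large grey ring core: 44 mm outside, hole 19 mm, 18 mm thick, 75 to 155 g. Origin at its centre, body x along the hole. Stands on edge in one of the pockets (which one varies), hole along the rack's x, centre 37 mm above the bench.
- core_small_a: Small grey ring core, 34 mm outside, hole 10 mm (too narrow for the bar), 18 mm thick, on edge in another pocket, centre 32 mm above the bench. Origin at its centre, x along the hole.
- core_small_b: The other small ring core, same size, in the remaining pocket.
Not all that is in view belongs to the job. Leave any red or yellow look-alike of the core_large alone.

How it is judged:
By the outcome, as a careful person would: the job done as asked, in the order asked, and still so for the second after the job is handed in, with the robot touching nothing.
It also fails if it takes over 67 s, if anything falls off the work surface, if the arm or the gripper's body presses on something with over 40 N, if the wrist force passes 120 N, or if a joint passes its speed limit or range.

ROBOT

A 6-joint arm with a two-finger parallel gripper is mounted at the origin on a cart in front of the work surface, level with it; the furniture and walls round the work are solid. World frame = base frame: x ahead of the robot, y to its left, z up, the work surface at z = 0. Lengths are in mm, angles in rad, forces in N, time in s.
With the tool pointing down it reaches from about 400 to 925 mm from the base axis. Payload 12.5 kg.
Tool frame: the origin (TCP) lies at the very end of the fingers, on their centre line; the grasp point (between the pads) lies 19 mm behind it; z points along the fingers, y is the line along which they close (so a half turn about z gives the same grasp; the last joint's range is limited). The gripper opens to 95 mm and grips with 3 to 60 N. Pads are 20 mm wide; open, the fingers measure 119 mm over their backs; the gripper's body (75 mm by 180 mm) begins 59 mm behind the grasp point.
Start: joints at [-1.345, 0.491, 1.559, -0, 1.092, -0.106], TCP at [203.614, -590.921, 214.661] pointing down, gripper open.
Joint ranges: [-3.1, 3.1], [-0.84, 2.19], [0.05, 2.79], [-1.13, 4.28], [0.06, 2.93], [-2.69, 2.69]. Speed limits (rad/s): [2.22, 2.22, 2.79, 3.14, 3.14, 3.14].

INTERFACE

Orientations are given as [roll, pitch, yaw] about the fixed x, y, z axes, in that order (R = Rz(yaw) Ry(pitch) Rx(roll)).
In Python, from cell import * gives the robot as it stands.
- The arm moves only by the tool step_arm, never from a script. Its argument "plan" is a list of rows, each an object of numbers: "x", "y", "z": the shift along the tool's x, y, z in units of 25 mm (1.0 is 25 mm); "rx", "ry", "rz": the turn, a rotation vector about the tool's x, y, z in units of 0.1 rad (1.0 is 0.1 rad). In form: [{"x": .., "y": .., "z": .., "rx": .., "ry": .., "rz": ..}, ...]. A call has exactly 10 rows; each row shifts and turns the commanded pose from where the row before left it, along the tool's axes as they then stand; what a row does not reach is not made up. A row lasts 1/12 s, in which the tool goes at most 41.7 mm and 7.16 degrees, less where a joint would pass 70% of its speed; a pose out of reach is approached as far as the arm can. A call with a number of a shift or a turn outside -1 to 1 is refused whole. A call with a gripper value outside its range is refused whole. "jaw" is the closure, from -1 (fully open) to 1 (shut), so that 0 is half open, set as the call begins (left out, the last holds). The fingers move at their own pace and stop on an object; the grip force is fixed at half the most. Time passes only in rows, so rows that do not move let the fingers close, or fill a call up. It gives the time, the measured TCP pose, the force, the opening and the grip force at its end, in the units of the state.
- state(): the state, without advancing time (a new reading comes with each control period).
- read_camera(name): name is "scene" or "top" or "wrist"; returns a dict with "image" (400x640x3 uint8, red, green, blue), "depth" (400x640 float32, mm along the optical axis (not along the pixel's ray), 0 where there is no reading), "vfov" (degrees; the focal length in pixels is half the picture's height over the tangent of half this angle, whatever the lens; pixels are square), "cx", "cy" (the principal point, pixels), "R" (3x3) and "t" (3): a world point X has camera coordinates R X + t. Camera axes: x right, y down, z forward; pixel columns grow to the right and rows downward; lengths in mm; the calibration is good to about 2 mm. A picture is of the moment at which its call begins.
- job_done(): hands the job in; it is judged then, once.
The state is a dict: "t": time; "joints": joint angles; "qvel": joint speeds; "tau": joint torques, N m; "eef_pos": TCP position; "tcp_rot": TCP orientation; "ft_force": force on the tool from outside, world axes, zero at the start; "moment": the same for the moment, N m; "opening": opening from 0.0 (shut) to 1.0 (fully open); "grip_force": force on a finger pad.
Only numpy, scipy, OpenCV 4.12 (cv2) and the standard library are available. Lean on these libraries where they do the work, as an engineer would, in place of code of your own. Each camera call takes 0.05 s, during which the arm holds its last target. There are 200 camera calls.

## Working session

There is one attempt and no reset: what is moved stays moved. The work goes in short steps, Python scripts to look and compute and a tool call to move; the robot and the scene stay as the last step left them, time stands still between calls to the robot, and variables do not carry over. Pictures are saved under pics/ and viewed, at most 10 in all, crops included, and the job is handed in when it is done.

Besides the shell and the picture viewer there is one more tool, called in YAML: its name, and indented under it one key for each argument. step_arm: Moves the arm, as the interface text tells. Shifts and turns lie within -1 to 1; 1 stands for 25 mm of shift or 0.1 rad of turn. Its arguments: {"type":"object","properties":{"plan":{"type":"array","items":{"type":"object","properties":{"x":{"type":"number"},"y":{"type":"number"},"z":{"type":"number"},"rx":{"type":"number"},"ry":{"type":"number"},"rz":{"type":"number"}}}},"jaw":{"type":"number"}},"required":["plan"]}

```bash
ls; mkdir -p pics; cat > h.py <<'E'
from cell import *
import numpy as np, cv2
from scipy.spatial.transform import Rotation as Ro
def cam(n):
    c=read_camera(n); c['f']=200/np.tan(np.radians(c['vfov'])/2); return c
def pts(c):
    v,u=np.mgrid[0:400,0:640]; d=c['depth']
    P=np.stack([(u-c['cx'])/c['f']*d,(v-c['cy'])/c['f']*d,d],-1)
    return (P-np.array(c['t']))@np.array(c['R'])
def proj(c,X):
    p=np.array(c['R'])@np.array(X)+np.array(c['t']); return p[:2]/p[2]*c['f']+[c['cx'],c['cy']]
E
python3 - <<'E'
from h import *
import pickle
print(state())
for n in ['scene','top']:
    c=cam(n); cv2.imwrite(f'pics/{n}0.png',c['image'][:,:,::-1]); pickle.dump(c,open(n+'0.pkl','wb'))
    print(n,c['f'],c['cx'],c['cy'],(-np.array(c['R']).T@np.array(c['t'])).round(), (c['depth']>0).mean())
E
```

```text
pics
{'t': 0.0, 'joints': array([-1.34457867e+00,  4.91580720e-01,  1.55950028e+00,  1.35975774e-06,
        1.09174285e+00, -1.05622611e-01]), 'qvel': array([-0.00280046, -0.00090739, -0.0003063 ,  0.00101167,  0.00111923,
        0.0001826 ]), 'tau': array([-8.38585947e-05, -6.12644649e+01, -2.58185649e+01,  6.91721658e-02,
        4.82101401e-02, -1.18851349e-04]), 'eef_pos': array([ 203.55982124, -590.62496789,  214.03111739]), 'tcp_rot': array([-3.14036845e+00, -1.30999493e-04,  3.31839556e-01]), 'ft_force': array([0.15228696, 0.25629869, 0.41419548]), 'moment': array([-0.03179785,  0.00990772,  0.03125437]), 'grip_force': 0.0, 'opening': 0.9998474164733813}
scene 384.5393340407431 320.8245989128694 191.36992146483368 [ 25. 609. 688.] 0.99583984375
top 410.7379472997555 315.0235732186616 202.44541292909415 [ 440.   21. 1173.] 0.99630078125
```

View pics/scene0.png

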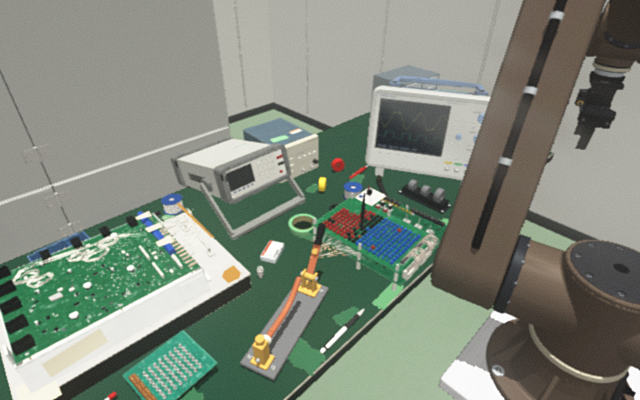

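View pics/top0.png

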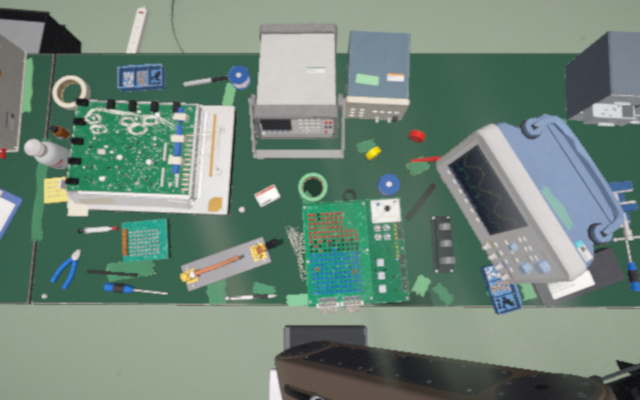

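The scene picture shows the jig at about (285,325) and the rack at about (425,190). In the top view the jig is at about (227,263), with its post to the left and the link handle at (268,243). The rack is at (442,243), with three grey cores. The red (417,135) and yellow (373,152) rings are look-alikes.

```bash
python3 - <<'E'
from h import *
import pickle
c=pickle.load(open('top0.pkl','rb')); P=pts(c); im=c['image'].astype(int)
hsv=cv2.cvtColor(c['image'],cv2.COLOR_RGB2HSV)
def box(m,name):
    n,l,s,ce=cv2.connectedComponentsWithStats(m.astype(np.uint8)); i=1+np.argmax(s[1:,4]); q=P[l==i]
    r=cv2.minAreaRect(q[:,:2].astype(np.float32)); print(name,s[i],np.round(q.mean(0),1),[np.round(a,1) for a in r]); return q
win=np.zeros((400,640),bool); win[225:300,170:295]=1
grey=(hsv[...,1]<50)&(hsv[...,2]>60)&(abs(P[...,2]-14)<8)&win
q=box(grey,'board')
m=win&(P[...,2]>8)&(P[...,2]<160)
q=box(m,'jig all')
cop=(hsv[...,0]<20)&(hsv[...,1]>110)&win&(P[...,2]>30); q=P[cop]
print('cop',len(q),q.mean(0).round(1)); 
for a in q[np.argsort(q[:,1])][::max(1,len(q)//12)]: print(a.round(0))
blk=win&(im.max(2)<60)&(P[...,2]>40); q=box(blk,'handle'); print(q.round(0)[::6])
w2=np.zeros((400,640),bool); w2[205:285,420:470]=1
rk=w2&(P[...,2]>2)
q=box(rk,'rackfoot')
q=box(w2&(P[...,2]>14),'rackblock')
q=P[w2&(P[...,2]>27)]; n,l,s,ce=cv2.connectedComponentsWithStats((w2&(P[...,2]>27)).astype(np.uint8))
for i in range(1,n): print(s[i],P[l==i].mean(0).round(1),P[l==i][:,2].max().round(1), im[l==i].mean(0).round())
# views
t=cv2.resize(c['image'][200:300,410:480,::-1],None,fx=4,fy=4,interpolation=cv2.INTER_CUBIC)
t2=cv2.resize(c['image'][230:300,175:290,::-1],None,fx=4,fy=4,interpolation=cv2.INTER_CUBIC)
o=np.zeros((400,280+460,3),np.uint8); o[:,:280]=t; o[:280,280:]=t2; cv2.imwrite('pics/crop1.png',o)
E
```

```text
board [ 182  237   90   54 1719] [434.  285.   13.2] [array([435.8, 285.2]), array([ 77.1, 243.7]), np.float64(20.0)]
jig all [ 181  237   98   54 2447] [436.  279.6  28.9] [array([443.2, 263.7]), array([ 76.2, 289.2]), np.float64(20.0)]
cop 182 [441.5 266.7  77. ]
[ 440.   21. 1173.]
[468. 175.  88.]
[476. 184.  78.]
[474. 191.  69.]
[447. 241.  95.]
[444. 260.  79.]
[436. 281.  67.]
[431. 298.  65.]
[423. 312.  62.]
[426. 324.  58.]
[420. 336.  60.]
[412. 349.  61.]
[412. 357.  61.]
handle [266 239  13  10  77] [485.7 143.3 145.8] [array([486.9, 143.3]), array([16.9, 32.6]), np.float64(22.2)]
[[496. 139. 157.]
 [494. 136. 159.]
 [491. 138. 162.]
 [490. 154. 131.]
 [489. 133. 158.]
 [487. 153. 136.]
 [486. 136. 160.]
 [485. 153. 137.]
 [484. 136. 158.]
 [482. 153. 134.]
 [481. 136. 155.]
 [479. 145. 141.]
 [477. 149. 129.]]
rackfoot [ 430  215   26   60 1108] [ 491.6 -316.    29.5] [array([ 506.8, -173.4]), array([377.6, 165.4]), np.float64(85.3)]
rackblock [436 218  20  52 766] [ 491.5 -318.1   38.8] [array([ 493.3, -160.9]), array([141.6, 365.4]), np.float64(0.3)]
[423 205   1   1
[... 640 characters left out ...]
. 85. 85.]
[439 240  13   7  89] [ 493.3 -315.    57. ] 1173.1 [128. 129. 130.]
[465 240   1   1   1] [ 439.8   21.5 1173.1] 1173.1 [ 64. 101.  84.]
[439 257  17   7 119] [ 447.6 -313.7   71.8] 1173.1 [127. 130. 130.]
[457 261   1   1   1] [ 439.8   21.5 1173.1] 1173.1 [ 69. 104.  87.]
[424 265   1   1   1] [ 439.8   21.5 1173.1] 1173.1 [ 74. 108.  91.]
[450 272   1   1   1] [ 439.8   21.5 1173.1] 1173.1 [ 94. 107.  99.]
[460 272   1   1   1] [ 439.8   21.5 1173.1] 1173.1 [ 70. 104.  88.]
[446 274   1   1   1] [ 439.8   21.5 1173.1] 1173.1 [ 73. 106.  89.]
[427 279   1   1   1] [ 439.8   21.5 1173.1] 1173.1 [129. 183. 140.]
[440 283   1   1   1] [ 439.8   21.5 1173.1] 1173.1 [ 87. 123. 100.]
```

View pics/crop1.png

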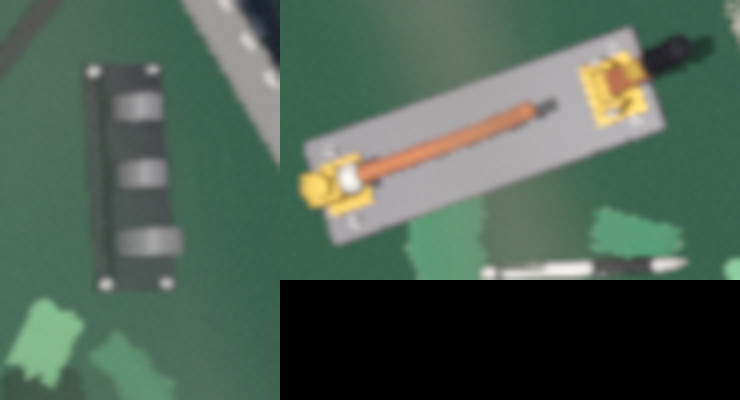

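Candidates: grey core at (447,260), 17 px wide and taller, against grey (445,243) and (444,227), both 13 px wide. The red (417,135) and yellow (373,152) rings are excluded by colour. The crop confirms that the nearest one, (447,260), is the large core. On the jig, the white collar is by the left post, the bar tip is at about (242,256), and the link leans away to the right.

```bash
python3 - <<'E'
from h import *
import pickle
c=pickle.load(open('top0.pkl','rb')); P=pts(c); ok=c['depth']>0
w2=np.zeros((400,640),bool); w2[212:276,428:459]=1
for lo,hi in [(2.5,60),(15,60),(15,26)]:
    m=(w2&ok&(P[...,2]>lo)&(P[...,2]<hi)).astype(np.uint8)
    n,l,s,ce=cv2.connectedComponentsWithStats(m); i=1+np.argmax(s[1:,4]); q=P[l==i]
    print(lo,s[i],[np.round(a,1) for a in cv2.minAreaRect(q[:,:2].astype(np.float32))], np.linalg.norm(np.polyfit(q[:,0],q[:,1],1)[:1]))
for a,b in [(420,470),(470,517),(517,562)]:
    q=P[w2&ok&(P[...,2]>29)&(P[...,0]>a)&(P[...,0]<b)]; print(len(q),q.min(0).round(1),q.max(0).round(1), np.median(q[q[:,2]>q[:,2].max()-4],0).round(1))
print(P[225:262:1,433].round(0)[::6])
E
```

```text
2.5 [ 431  215   25   58 1060] [array([ 494.6, -322.1]), array([161.3,  60.7]), np.float64(2.3)] 0.023366497006417585
15 [436 218  20  52 742] [array([ 494.2, -322.3]), array([141.6,  42.6]), np.float64(0.3)] 0.020312470102412467
15 [436 218  16  41 368] [array([ 509.4, -322.4]), array([111.2,  40.2]), np.float64(1.1)] 0.0262798889318653
117 [ 439.8 -343.8   35.2] [ 456.1 -301.2   62.6] [ 447.9 -325.1   60. ]
86 [ 485.5 -336.2   29.6] [ 502.4 -305.5   52.8] [ 493.7 -322.6   49.3]
86 [ 531.6 -335.7   30.8] [ 548.7 -303.2   52.9] [ 537.  -321.    50.5]
[[ 546. -298.    7.]
 [ 530. -299.   -0.]
 [ 512. -297.    5.]
 [ 496. -297.    1.]
 [ 479. -296.    5.]
 [ 462. -296.    2.]
 [ 445. -296.   -1.]]
```

step_arm:
  plan:
    - {"z": -0.2, "x": 0.8, "y": -0.8, "rz": 0.3}
    - {"x": 0.9, "y": -0.9, "rz": 0.3}
    - {"x": 0.9, "y": -0.9, "rz": 0.3}
    - {"x": 0.9, "y": -0.9, "rz": 0.3}
    - {"x": 0.9, "y": -0.9, "rz": 0.3}
    - {"x": 0.9, "y": -0.9, "rz": 0.3}
    - {"x": 0.9, "y": -0.9, "rz": 0.3}
    - {"x": 0.9, "y": -0.9, "rz": 0.3}
    - {"x": 0.8, "y": -0.8, "rz": 0.3}
    - {"x": 0, "y": 0, "rz": 0.3}
  jaw: -1

```text
schema error: expected keys x, y, z, rx, ry, rz
```

```bash
cat >> h.py <<'E'
def goto(p,R):
    """tool-frame shift (in 25mm units) and rotvec (0.1rad units) from the present pose to world pose"""
    s=state(); R0=Ro.from_euler('xyz',s['tcp_rot'])
    print('t',round(s['t'],2),'pos',s['eef_pos'].round(1),'rpy',s['tcp_rot'].round(3),'j',s['joints'].round(2),'F',s['ft_force'].round(1),'op',round(s['opening'],3),'gf',round(s['grip_force'],1))
    print('shift',(R0.inv().apply(np.array(p)-s['eef_pos'])/25).round(2),'turn',((R0.inv()*R).as_rotvec()*10).round(2))
E
python3 - <<'E'
from h import *
import pickle
c=pickle.load(open('top0.pkl','rb')); P=pts(c); ok=(c['depth']>0)&(P[...,2]<600)
for x in range(200,601,40):
    print(x,[int(P[ok&(abs(P[...,0]-x)<20)&(abs(P[...,1]-y)<20)][:,2].max(initial=-1)) for y in range(-660,-219,40)])
goto([448,-323.5,214],Ro.from_euler('xyz',[np.pi,0,.035]))
E
```

```text
200 [252, 268, 355, 394, 313, -1, -1, -1, -1, -1, -1, -1]
240 [262, 311, 361, 392, -1, 504, -1, -1, -1, -1, -1, -1]
280 [-1, -1, -1, -1, -1, -1, -1, -1, -1, -1, -1, -1]
320 [3, 39, 37, 34, 34, 32, 5, 3, 6, 3, 4, 598]
360 [40, 41, 39, 30, 33, 33, 30, 5, 5, 5, 4, 43]
400 [41, 40, 38, 292, 298, 251, 32, 5, 8, 6, 5, 46]
440 [-1, -1, 277, 297, 301, 296, 84, 4, 62, 60, 4, 45]
480 [-1, 280, 287, 292, 300, 302, 231, 6, 52, 50, 5, 44]
520 [-1, 290, 289, 289, 296, 301, 298, 119, 51, 52, 6, 42]
560 [-1, 291, 266, 278, 295, 299, 300, 259, 50, 49, 10, 44]
600 [-1, 290, 290, 270, 292, 297, 300, 300, 150, 5, 12, 34]
t 0.1 pos [ 203.6 -590.7  214.1] rpy [-3.141 -0.     0.332] j [-1.34  0.49  1.56 -0.    1.09 -0.11] F [-0.3  0.5  0.3] op 1.001 gf 0.0
shift [ 1.273e+01 -6.920e+00  1.000e-02] turn [-0.01  0.    2.97]
```

```bash
python3 - <<'E'
from h import *
import pickle
for n in ['top','scene']:
    c=pickle.load(open(n+'0.pkl','rb')); P=pts(c); ok=(c['depth']>0)&(P[...,2]<330)&(P[...,2]>85)&(P[...,1]<-340)&(P[...,1]>-520)
    for x in range(390,540,15):
        q=P[ok&(abs(P[...,0]-x)<8)]; 
        if len(q): print(n,x,len(q),'max y',q[:,1].max().round(0),[ (z,q[(abs(q[:,2]-z)<25)][:,1].max(initial=-999).round(0)) for z in (110,160,210,260,300)])
c=pickle.load(open('scene0.pkl','rb'));o=c['image'][40:240,380:640,::-1]
cv2.imwrite('pics/crop2.png',cv2.resize(o,None,fx=3,fy=3,interpolation=cv2.INTER_CUBIC))
E
```

```text
top 390 61 max y -478.0 [(110, np.float64(-478.0)), (160, np.float64(-486.0)), (210, np.float64(-495.0)), (260, np.float64(-999.0)), (300, np.float64(-999.0))]
top 405 394 max y -466.0 [(110, np.float64(-466.0)), (160, np.float64(-475.0)), (210, np.float64(-483.0)), (260, np.float64(-489.0)), (300, np.float64(-497.0))]
top 420 488 max y -451.0 [(110, np.float64(-451.0)), (160, np.float64(-452.0)), (210, np.float64(-454.0)), (260, np.float64(-459.0)), (300, np.float64(-489.0))]
top 435 506 max y -449.0 [(110, np.float64(-449.0)), (160, np.float64(-449.0)), (210, np.float64(-449.0)), (260, np.float64(-455.0)), (300, np.float64(-480.0))]
top 450 552 max y -442.0 [(110, np.float64(-442.0)), (160, np.float64(-450.0)), (210, np.float64(-458.0)), (260, np.float64(-457.0)), (300, np.float64(-473.0))]
top 465 591 max y -432.0 [(110, np.float64(-433.0)), (160, np.float64(-432.0)), (210, np.float64(-434.0)), (260, np.float64(-457.0)), (300, np.float64(-463.0))]
top 480 608 max y -418.0 [(110, np.float64(-418.0)), (160, np.float64(-428.0)), (210, np.float64(-428.0)), (260, np.float64(-449.0)), (
[... 948 characters left out ...]
 np.float64(-453.0)), (300, np.float64(-461.0))]
scene 480 464 max y -421.0 [(110, np.float64(-421.0)), (160, np.float64(-423.0)), (210, np.float64(-426.0)), (260, np.float64(-445.0)), (300, np.float64(-452.0))]
scene 495 456 max y -413.0 [(110, np.float64(-413.0)), (160, np.float64(-423.0)), (210, np.float64(-429.0)), (260, np.float64(-439.0)), (300, np.float64(-447.0))]
scene 510 457 max y -406.0 [(110, np.float64(-406.0)), (160, np.float64(-414.0)), (210, np.float64(-423.0)), (260, np.float64(-429.0)), (300, np.float64(-437.0))]
scene 525 477 max y -397.0 [(110, np.float64(-397.0)), (160, np.float64(-402.0)), (210, np.float64(-410.0)), (260, np.float64(-417.0)), (300, np.float64(-429.0))]
```

View pics/crop2.png

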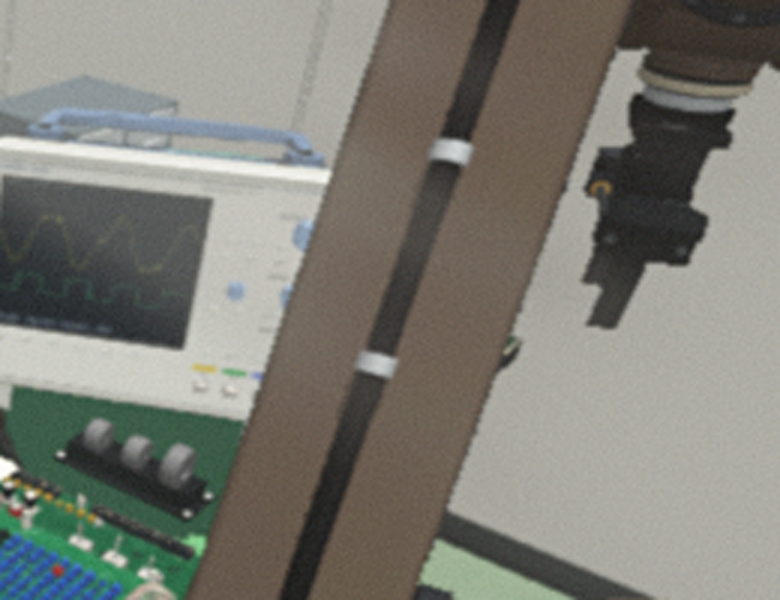

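step_arm:
  plan:
    - {"x": 0.95, "y": 0.0, "z": -0.6, "rx": 0, "ry": 0, "rz": 0}
    - {"x": 0.95, "y": 0.0, "z": -0.9, "rx": 0, "ry": 0, "rz": 0}
    - {"x": 0.5, "y": -0.95, "z": -0.9, "rx": 0, "ry": 0, "rz": 0}
    - {"x": 0.5, "y": -0.95, "z": -0.9, "rx": 0, "ry": 0, "rz": 0}
    - {"x": 0.5, "y": -0.95, "z": -0.9, "rx": 0, "ry": 0, "rz": 0}
    - {"x": 0.5, "y": -0.95, "z": -0.8, "rx": 0, "ry": 0, "rz": 0}
    - {"x": 0.5, "y": -0.95, "z": 0, "rx": 0, "ry": 0, "rz": 0.5}
    - {"x": 0.5, "y": -0.95, "z": 0, "rx": 0, "ry": 0, "rz": 0.5}
    - {"x": 0.6, "y": -0.9, "z": 0, "rx": 0, "ry": 0, "rz": 0.5}
    - {"x": 0.7, "y": -0.8, "z": 0, "rx": 0, "ry": 0, "rz": 0.5}
  jaw: -1

```text
t: 0.93
eef_pos: [297.0, -366.7, 339.7]
tcp_rot: [-3.142, 0.0, 0.129]
ft_force: [0.7, -0.6, 0.7]
opening: 0.999
grip_force: 0.0
```

The crop shows the three grey cores at (98,435), (137,450) and (180,465). The biggest is nearest the camera and robot. The scope stands close behind the rack, so I will tilt the gripper about 10° away from it.

```bash
python3 - <<'E'
from h import *
goto([448,-323.5,200],Ro.from_euler('xyz',[np.pi,0,.035]))
E
```

```text
t 0.93 pos [ 297.  -366.7  339.7] rpy [-3.142  0.     0.129] j [-1.03  0.15  1.73 -0.    1.26  0.41] F [ 0.7 -0.6  0.7] op 0.999 gf 0.0
shift [ 6.21 -0.94  5.59] turn [-0.    0.    0.94]
```

step_arm:
  plan:
    - {"x": 0.7, "y": -0.1, "z": 0.5, "rx": 0, "ry": 0, "rz": 0}
    - {"x": 0.8, "y": -0.12, "z": 0.7, "rx": 0, "ry": 0, "rz": 0}
    - {"x": 0.8, "y": -0.12, "z": 0.7, "rx": 0, "ry": 0, "rz": 0}
    - {"x": 0.8, "y": -0.12, "z": 0.7, "rx": 0, "ry": 0, "rz": 0}
    - {"x": 0.8, "y": -0.12, "z": 0.7, "rx": 0, "ry": 0, "rz": 0}
    - {"x": 0.8, "y": -0.12, "z": 0.7, "rx": 0, "ry": 0, "rz": 0}
    - {"x": 0.8, "y": -0.12, "z": 0.7, "rx": 0, "ry": 0, "rz": 0}
    - {"x": 0.7, "y": -0.12, "z": 0.7, "rx": 0, "ry": 0, "rz": 0.5}
    - {"x": 0, "y": 0, "z": 0.2, "rx": 0, "ry": 0, "rz": 0.44}
    - {"x": 0, "y": 0, "z": 0, "rx": 0, "ry": 0, "rz": 0}

```text
t: 1.77
eef_pos: [448.0, -323.8, 197.7]
tcp_rot: [-3.139, 0.002, 0.037]
ft_force: [0.0, -0.2, -0.8]
opening: 1.0
grip_force: 0.0
```

```bash
python3 - <<'E'
from h import *
import pickle
goto([448,-323.5,200],Ro.from_euler('xyz',[np.pi,0,.035]))
c=cam('wrist'); pickle.dump(c,open('w1.pkl','wb')); cv2.imwrite('pics/w1.png',c['image'][:,:,::-1])
P=pts(c); print(proj(c,[448.3,-323.5,37]),c['f'],(-np.array(c['R']).T@np.array(c['t'])).round())
ok=c['depth']>0
sat=np.ptp(c['image'].astype(int),axis=2)
for a,b in [(420,470),(470,517),(517,562)]:
    q=P[ok&(sat<25)&(P[...,2]>29)&(P[...,2]<70)&(P[...,0]>a)&(P[...,0]<b)&(abs(P[...,1]+322)<30)]; print(len(q)); 
    if len(q): print(np.percentile(q,[1,50,99],0).round(1), np.median(q[q[:,2]>q[:,2].max()-4],0).round(1))
E
```

```text
t 1.77 pos [ 448.  -323.8  197.7] rpy [-3.139e+00  2.000e-03  3.700e-02] j [-0.75  0.41  1.76 -0.    0.98  0.79] F [ 0.  -0.2 -0.8] op 1.0 gf 0.0
shift [-0.   -0.01 -0.09] turn [-0.02  0.02  0.02]
[324.31386406 181.55045027] 331.1517531614927 [ 514. -320.  369.]
923
[[ 441.1 -343.    30.3]
 [ 451.6 -322.2   56.1]
 [ 458.9 -301.2   60.9]] [ 449.6 -321.9   59.3]
644
[[ 486.9 -337.2   33.1]
 [ 495.9 -320.6   47.7]
 [ 504.3 -304.6   50.9]] [ 495.9 -320.7   49.2]
726
[[ 532.2 -335.9   36.6]
 [ 540.9 -319.7   47.6]
 [ 549.9 -303.4   50.9]] [ 541.4 -319.6   49.2]
```

View pics/w1.png

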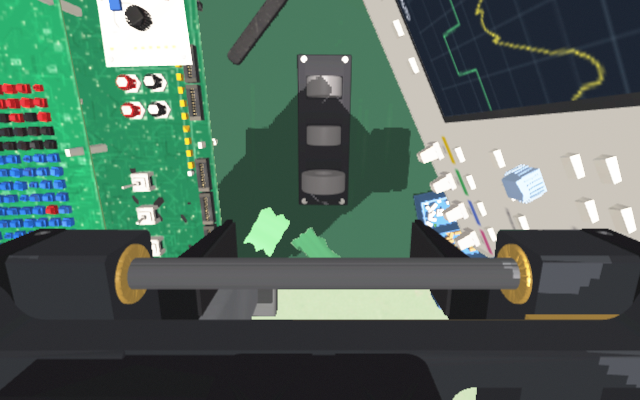

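The wrist view shows the large core at about (322,182), nearest the gripper and wider than the two small ones at (322,135) and (323,87). The scope is on the right.

```bash
python3 - <<'E'
from h import *
R=Ro.from_euler('xyz',[np.pi-.122,0,.025]); z=R.as_matrix()[:,2]
p=np.array([449,-322.2,37])+13*z; print(z,p)
goto(p-60*z,R)
E
```

```text
[ 0.00304212 -0.12165956 -0.99256723] [ 449.03954759 -323.78157422   24.09662606]
t 1.82 pos [ 447.8 -324.3  198.8] rpy [-3.14e+00  1.00e-03  3.90e-02] j [-0.75  0.41  1.76 -0.    0.98  0.79] F [ 0.5 -0.2  0.7] op 0.998 gf 0.0
shift [ 0.06 -0.3   4.61] turn [-1.23  0.01  0.14]
```

step_arm:
  plan:
    - {"x": 0.06, "y": -0.3, "z": 0.6, "rx": 0, "ry": 0, "rz": 0}
    - {"x": 0, "y": 0, "z": 0.8, "rx": 0, "ry": 0, "rz": 0}
    - {"x": 0, "y": 0, "z": 0.8, "rx": 0, "ry": 0, "rz": 0}
    - {"x": 0, "y": 0, "z": 0.8, "rx": 0, "ry": 0, "rz": 0}
    - {"x": 0, "y": 0, "z": 0.8, "rx": 0, "ry": 0, "rz": 0}
    - {"x": 0, "y": 0, "z": 0.8, "rx": 0, "ry": 0, "rz": 0}
    - {"x": 0, "y": 0, "z": 0, "rx": -0.4, "ry": 0, "rz": 0.05}
    - {"x": 0, "y": 0, "z": 0, "rx": -0.4, "ry": 0, "rz": 0.05}
    - {"x": 0, "y": 0, "z": 0, "rx": -0.43, "ry": 0, "rz": 0.04}
    - {"x": 0, "y": 0, "z": 0, "rx": 0, "ry": 0, "rz": 0}

```text
t: 2.65
eef_pos: [448.8, -316.9, 85.3]
tcp_rot: [3.017, -0.001, 0.025]
ft_force: [-0.0, 0.3, -1.3]
opening: 1.002
grip_force: 0.0
```

```bash
python3 - <<'E'
from h import *
R=Ro.from_euler('xyz',[np.pi-.122,0,.025]); z=R.as_matrix()[:,2]
goto([449,-323.8,24.1],R)
c=cam('wrist'); P=pts(c); ok=c['depth']>0
sat=np.ptp(c['image'].astype(int),axis=2)
for a,b in [(420,470),(470,517),(517,562)]:
    q=P[ok&(sat<25)&(P[...,2]>33)&(P[...,2]<70)&(P[...,0]>a)&(P[...,0]<b)&(abs(P[...,1]+322)<26)]; print(len(q)); 
    if len(q): print(np.percentile(q,[1,50,99],0).round(1), np.median(q[q[:,2]>q[:,2].max()-4],0).round(1))
E
```

```text
t 2.65 pos [ 448.8 -316.9   85.3] rpy [ 3.017e+00 -1.000e-03  2.500e-02] j [-0.69  0.54  1.92 -0.17  0.61  0.99] F [-0.   0.3 -1.3] op 1.002 gf 0.0
shift [-0.   -0.03  2.46] turn [ 0.03 -0.01  0.  ]
2083
[[ 441.  -342.    33.8]
 [ 452.  -319.6   56.4]
 [ 458.9 -300.4   60.8]] [ 449.8 -321.5   59.2]
1457
[[ 486.6 -336.    35. ]
 [ 495.8 -318.6   47.8]
 [ 504.4 -303.8   51.1]] [ 495.5 -320.3   49.4]
1747
[[ 532.1 -334.9   34.4]
 [ 540.6 -317.5   47.7]
 [ 549.9 -302.7   51.1]] [ 541.3 -319.3   49.5]
```

step_arm:
  plan:
    - {"x": 0.02, "y": -0.05, "z": 0.3, "rx": 0, "ry": 0, "rz": 0}
    - {"x": 0, "y": 0, "z": 0.5, "rx": 0, "ry": 0, "rz": 0}
    - {"x": 0, "y": 0, "z": 0.5, "rx": 0, "ry": 0, "rz": 0}
    - {"x": 0, "y": 0, "z": 0.4, "rx": 0, "ry": 0, "rz": 0}
    - {"x": 0, "y": 0, "z": 0.4, "rx": 0, "ry": 0, "rz": 0}
    - {"x": 0, "y": 0, "z": 0.36, "rx": 0, "ry": 0, "rz": 0}
    - {"x": 0, "y": 0, "z": 0, "rx": 0, "ry": 0, "rz": 0}
    - {"x": 0, "y": 0, "z": 0, "rx": 0, "ry": 0, "rz": 0}
    - {"x": 0, "y": 0, "z": 0, "rx": 0, "ry": 0, "rz": 0}
    - {"x": 0, "y": 0, "z": 0, "rx": 0, "ry": 0, "rz": 0}

```text
t: 3.53
eef_pos: [450.1, -323.6, 24.0]
tcp_rot: [3.018, -0.001, 0.024]
ft_force: [-0.5, -0.5, 0.3]
opening: 0.999
grip_force: 0.0
```

step_arm:
  plan:
    - {"x": 0, "y": 0, "z": 0, "rx": 0, "ry": 0, "rz": 0}
    - {"x": 0, "y": 0, "z": 0, "rx": 0, "ry": 0, "rz": 0}
    - {"x": 0, "y": 0, "z": 0, "rx": 0, "ry": 0, "rz": 0}
    - {"x": 0, "y": 0, "z": 0, "rx": 0, "ry": 0, "rz": 0}
    - {"x": 0, "y": 0, "z": 0, "rx": 0, "ry": 0, "rz": 0}
    - {"x": 0, "y": 0, "z": 0, "rx": 0, "ry": 0, "rz": 0}
    - {"x": 0, "y": 0, "z": 0, "rx": 0, "ry": 0, "rz": 0}
    - {"x": 0, "y": 0, "z": 0, "rx": 0, "ry": 0, "rz": 0}
    - {"x": 0, "y": 0, "z": 0, "rx": 0, "ry": 0, "rz": 0}
    - {"x": 0, "y": 0, "z": 0, "rx": 0, "ry": 0, "rz": 0}
  jaw: 1

```text
t: 4.37
eef_pos: [449.9, -323.5, 23.5]
tcp_rot: [3.018, -0.001, 0.024]
ft_force: [0.2, -1.1, -0.4]
opening: 0.455
grip_force: 30.0
```

```bash
python3 - <<'E'
from h import *
import pickle
for n in ['top','scene']:
    c=pickle.load(open(n+'0.pkl','rb')); P=pts(c); ok=(c['depth']>0)&(P[...,2]<600)
    for x in range(360,601,40):
        print(x,[int(P[ok&(abs(P[...,0]-x)<20)&(abs(P[...,1]-y)<20)][:,2].max(initial=-1)) for y in range(-260,381,40)])
E
```

```text
360 [4, 43, 37, 67, 88, 92, 88, 88, 84, 5, 14, 13, 13, 14, 9, 16, 20]
400 [5, 46, 44, 66, 73, 75, 75, 74, 72, 4, 6, 6, 16, 17, 60, 66, 87]
440 [4, 45, 44, 63, 73, 75, 76, 75, 81, 68, 11, 68, 97, 98, 67, 62, 18]
480 [5, 44, 42, 36, 82, 75, 179, 171, 74, 71, 162, 125, 66, 19, 18, 13, 5]
520 [6, 42, 52, 52, 67, 75, 74, 75, 74, 70, 5, 18, 14, 3, 5, 6, 6]
560 [10, 44, 59, 57, 69, 68, 73, 73, 75, 5, 5, 4, 4, 18, 53, 52, 54]
600 [12, 34, 64, 72, 83, 68, 67, 67, 84, 5, 18, 20, 30, 53, 56, 57, 104]
360 [-1, 41, 42, 65, 80, 94, 91, 89, 80, 2, 9, 12, 11, 11, 9, 15, 18]
400 [3, 42, 42, 65, 70, 73, 72, 72, 71, 2, 2, 2, 13, 15, 16, 61, 83]
440 [2, 41, 42, 64, 69, 72, 72, 73, 81, 73, 2, 64, 93, 97, 70, 61, 17]
480 [1, 41, 43, 33, 81, 72, 144, 179, 72, 72, 161, 131, 66, 15, 16, 13, 3]
520 [1, 39, 48, 50, 66, 72, 72, 72, 71, 75, 1, 11, 2, 2, 3, 2, 2]
560 [2, 8, 47, 50, 65, 65, 71, 72, 73, 2, 2, 3, 3, 2, 50, 51, 51]
600 [10, 10, 64, 66, 79, 65, 67, 66, 81, 2, 16, 19, 23, 31, 53, 52, 102]
```

step_arm:
  plan:
    - {"x": 0, "y": 0.03, "z": -0.2, "rx": 0, "ry": 0, "rz": 0}
    - {"x": 0, "y": 0.05, "z": -0.4, "rx": 0, "ry": 0, "rz": 0}
    - {"x": 0, "y": 0.08, "z": -0.6, "rx": 0, "ry": 0, "rz": 0}
    - {"x": 0, "y": 0.1, "z": -0.8, "rx": 0, "ry": 0, "rz": 0}
    - {"x": 0, "y": 0.1, "z": -0.9, "rx": 0, "ry": 0, "rz": 0}
    - {"x": 0, "y": 0.1, "z": -0.9, "rx": 0, "ry": 0, "rz": 0}
    - {"x": 0, "y": 0.1, "z": -0.9, "rx": 0, "ry": 0, "rz": 0}
    - {"x": 0, "y": 0.1, "z": -0.9, "rx": 0, "ry": 0, "rz": 0}
    - {"x": 0, "y": 0.1, "z": -0.9, "rx": 0, "ry": 0, "rz": 0}
    - {"x": 0, "y": 0.0, "z": -0.5, "rx": 0, "ry": 0, "rz": 0}

```text
t: 5.2
eef_pos: [450.0, -321.0, 202.9]
tcp_rot: [3.017, -0.004, 0.024]
ft_force: [-0.8, -0.2, -0.9]
opening: 0.459
grip_force: 30.0
```

```bash
cat >> h.py <<'E'
from scipy.spatial.transform import Slerp
def rows(p,R,n,start=None):
    """n rows of tool-frame increments along a straight line with slerp"""
    s=state(); p0,R0=(s['eef_pos'],Ro.from_euler('xyz',s['tcp_rot'])) if start is None else start
    sl=Slerp([0,1],Ro.concatenate([R0,R]))
    for i in range(n):
        A=sl(i/n); B=sl((i+1)/n); d=(np.array(p)-p0)/n
        print(np.r_[A.inv().apply(d)/25,(A.inv()*B).as_rotvec()*10].round(2).tolist())
E
python3 - <<'E'
from h import *
R=Ro.from_euler('xyz',[np.pi,0,1.92])
goto([430,220,260],R); rows([430,220,260],R,24)
E
```

```text
t 5.2 pos [ 450.  -321.   202.9] rpy [ 3.017 -0.004  0.024] j [-0.69  0.38  1.8  -0.12  0.88  0.93] F [-0.8 -0.2 -0.9] op 0.459 gf 30.0
shift [ -0.27 -21.2   -4.97] turn [  0.88   1.16 -18.93]
[-0.01, -0.88, -0.21, 0.04, 0.05, -0.79]
[0.06, -0.88, -0.2, 0.04, 0.05, -0.79]
[0.13, -0.88, -0.2, 0.04, 0.05, -0.79]
[0.2, -0.86, -0.2, 0.04, 0.05, -0.79]
[0.27, -0.85, -0.19, 0.04, 0.05, -0.79]
[0.33, -0.82, -0.19, 0.04, 0.05, -0.79]
[0.4, -0.79, -0.18, 0.04, 0.05, -0.79]
[0.46, -0.76, -0.18, 0.04, 0.05, -0.79]
[0.52, -0.72, -0.17, 0.04, 0.05, -0.79]
[0.58, -0.68, -0.17, 0.04, 0.05, -0.79]
[0.63, -0.63, -0.16, 0.04, 0.05, -0.79]
[0.68, -0.58, -0.16, 0.04, 0.05, -0.79]
[0.72, -0.53, -0.15, 0.04, 0.05, -0.79]
[0.76, -0.47, -0.15, 0.04, 0.05, -0.79]
[0.8, -0.41, -0.14, 0.04, 0.05, -0.79]
[0.83, -0.34, -0.13, 0.04, 0.05, -0.79]
[0.85, -0.28, -0.13, 0.04, 0.05, -0.79]
[0.87, -0.21, -0.12, 0.04, 0.05, -0.79]
[0.89, -0.14, -0.12, 0.04, 0.05, -0.79]
[0.9, -0.07, -0.11, 0.04, 0.05, -0.79]
[0.9, -0.0, -0.11, 0.04, 0.05, -0.79]
[0.9, 0.07, -0.11, 0.04, 0.05, -0.79]
[0.89, 0.14, -0.1, 0.04, 0.05, -0.79]
[0.88, 0.21, -0.1, 0.04, 0.05, -0.79]
```

step_arm:
  plan:
    - {"x": 0, "y": -0.5, "z": -0.4, "rx": 0.04, "ry": 0.05, "rz": -0.5}
    - {"x": 0.06, "y": -0.88, "z": -0.4, "rx": 0.04, "ry": 0.05, "rz": -0.8}
    - {"x": 0.13, "y": -0.88, "z": -0.3, "rx": 0.04, "ry": 0.05, "rz": -0.8}
    - {"x": 0.2, "y": -0.86, "z": -0.3, "rx": 0.04, "ry": 0.05, "rz": -0.8}
    - {"x": 0.27, "y": -0.85, "z": -0.2, "rx": 0.04, "ry": 0.05, "rz": -0.8}
    - {"x": 0.33, "y": -0.82, "z": -0.2, "rx": 0.04, "ry": 0.05, "rz": -0.8}
    - {"x": 0.4, "y": -0.8, "z": -0.2, "rx": 0.04, "ry": 0.05, "rz": -0.8}
    - {"x": 0.46, "y": -0.76, "z": -0.2, "rx": 0.04, "ry": 0.05, "rz": -0.8}
    - {"x": 0.52, "y": -0.72, "z": -0.2, "rx": 0.04, "ry": 0.05, "rz": -0.8}
    - {"x": 0.58, "y": -0.68, "z": -0.2, "rx": 0.04, "ry": 0.05, "rz": -0.8}

```text
t: 6.03
eef_pos: [446.0, -101.5, 244.0]
tcp_rot: [3.07, 0.025, 0.799]
ft_force: [0.6, 0.4, -0.7]
opening: 0.456
grip_force: 30.0
```

step_arm:
  plan:
    - {"x": 0.63, "y": -0.63, "z": -0.2, "rx": 0.04, "ry": 0.05, "rz": -0.8}
    - {"x": 0.68, "y": -0.58, "z": -0.2, "rx": 0.04, "ry": 0.05, "rz": -0.8}
    - {"x": 0.72, "y": -0.53, "z": -0.1, "rx": 0.04, "ry": 0.05, "rz": -0.8}
    - {"x": 0.76, "y": -0.47, "z": -0.1, "rx": 0.04, "ry": 0.05, "rz": -0.8}
    - {"x": 0.8, "y": -0.41, "z": -0.1, "rx": 0.04, "ry": 0.05, "rz": -0.8}
    - {"x": 0.83, "y": -0.34, "z": -0.1, "rx": 0.04, "ry": 0.05, "rz": -0.8}
    - {"x": 0.85, "y": -0.28, "z": -0.1, "rx": 0.04, "ry": 0.05, "rz": -0.8}
    - {"x": 0.87, "y": -0.21, "z": -0.1, "rx": 0.04, "ry": 0.05, "rz": -0.8}
    - {"x": 0.89, "y": -0.14, "z": 0, "rx": 0.04, "ry": 0.05, "rz": -0.8}
    - {"x": 0.9, "y": -0.07, "z": 0, "rx": 0.04, "ry": 0.05, "rz": -0.8}

```text
t: 6.87
eef_pos: [441.1, 123.5, 259.8]
tcp_rot: [3.126, 0.008, 1.601]
ft_force: [0.6, -0.3, -2.0]
opening: 0.456
grip_force: 30.0
```

```bash
python3 - <<'E'
from h import *
import pickle
goto([430,220,260],Ro.from_euler('xyz',[np.pi,0,1.92]))
c=cam('wrist'); pickle.dump(c,open('w2.pkl','wb')); cv2.imwrite('pics/w2.png',c['image'][:,:,::-1])
E
```

```text
t 6.87 pos [441.1 123.5 259.8] rpy [3.126 0.008 1.601] j [ 0.13  0.2   1.89 -0.01  1.04  0.11] F [ 0.6 -0.3 -2. ] op 0.456 gf 30.0
shift [ 3.87 -0.33 -0.05] turn [ 0.14  0.11 -3.19]
```

View pics/w2.png

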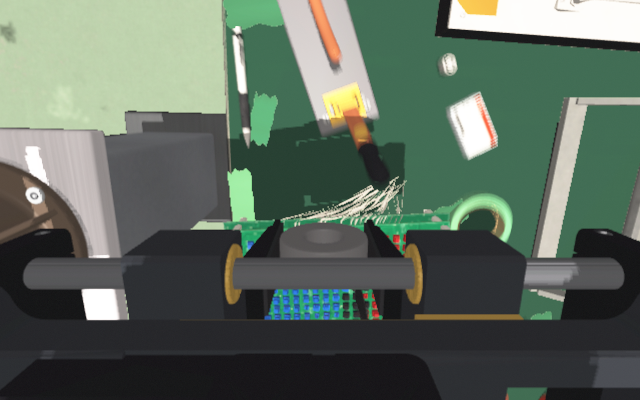

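The wrist view shows the large core held upright between the fingers at (322,240). The jig is ahead: the bar tip at (335,62), the link hinge at (348,105) and the black handle at (372,165).

step_arm:
  plan:
    - {"x": 0.5, "y": 0, "z": -0.05, "rx": 0.05, "ry": 0.04, "rz": -0.5}
    - {"x": 0.5, "y": 0, "z": 0, "rx": 0.05, "ry": 0.04, "rz": -0.5}
    - {"x": 0.5, "y": 0, "z": 0, "rx": 0.04, "ry": 0.03, "rz": -0.5}
    - {"x": 0.5, "y": 0, "z": 0, "rx": 0, "ry": 0, "rz": -0.5}
    - {"x": 0.5, "y": 0, "z": 0, "rx": 0, "ry": 0, "rz": -0.5}
    - {"x": 0.5, "y": 0, "z": 0, "rx": 0, "ry": 0, "rz": -0.5}
    - {"x": 0.4, "y": 0, "z": 0, "rx": 0, "ry": 0, "rz": -0.19}
    - {"x": 0.3, "y": 0, "z": 0, "rx": 0, "ry": 0, "rz": 0}
    - {"x": 0, "y": 0, "z": 0, "rx": 0, "ry": 0, "rz": 0}
    - {"x": 0, "y": 0, "z": 0, "rx": 0, "ry": 0, "rz": 0}

```text
t: 7.75
eef_pos: [424.5, 212.8, 260.1]
tcp_rot: [3.141, -0.001, 1.915]
ft_force: [-0.8, -1.2, -1.2]
opening: 0.458
grip_force: 30.0
```

```bash
cat > jig.py <<'E'
from h import *
c=cam('wrist'); P=pts(c); ok=c['depth']>0
hsv=cv2.cvtColor(c['image'],cv2.COLOR_RGB2HSV); cv2.imwrite('pics/w3.png',c['image'][:,:,::-1])
s=state(); print(s['eef_pos'].round(1),s['tcp_rot'].round(3))
D=np.hypot(P[...,0]-434,P[...,1]-285)<190
g=(ok&D&(hsv[...,1]<50)&(hsv[...,2]>60)&(abs(P[...,2]-14)<7)).astype(np.uint8)
n,l,st,ce=cv2.connectedComponentsWithStats(g); i=1+np.argmax(st[1:,4]); q=P[l==i]
print('board',st[i],q[:,2].mean().round(1),[np.round(a,2) for a in cv2.minAreaRect(q[:,:2].astype(np.float32))])
m=ok&D&(hsv[...,0]<14)&(hsv[...,1]>110)&(P[...,2]>40)&(P[...,2]<115)&(P[...,1]>220)
q=P[m]; psi=np.radians(-70); ex=np.array([np.cos(psi),np.sin(psi)]); ey=np.array([-ex[1],ex[0]])
o=np.array([433.1,292.7]); u=(q[:,:2]-o)@ex; v=(q[:,:2]-o)@ey
print('bar n',len(q),'v fit',np.polyfit(u,v,1).round(4))
for a in range(-70,70,10):
    k=(u>a)&(u<=a+10)
    if k.sum()>5: print(a+5,k.sum(),'v',np.percentile(v[k],[2,50,98]).round(1),'z',np.percentile(q[k,2],[50,95]).round(1),'u',u[k].max().round(1))
W=ok&D&(hsv[...,1]<40)&(hsv[...,2]>170)&(P[...,2]>52)&(P[...,2]<80)
q=P[W]; print('collar',len(q)); 
if len(q): print('u',np.percentile((q[:,:2]-o)@ex,[2,50,98]).round(1),'v',np.percentile((q[:,:2]-o)@ey,[2,50,98]).round(1),'z',np.percentile(q[:,2],[2,98]).round(1))
E
python3 jig.py
```

```text
[424.7 212.5 260.1] [ 3.141e+00 -1.000e-03  1.915e+00]
board [ 322    6   66  205 8895] 14.9 [array([436.29, 288.75]), array([ 75.88, 242.65]), np.float64(19.99)]
bar n 1396 v fit [-0.0009  0.899 ]
-65 112 v [-4.   0.8  6.3] z [60.8 62.8] u -60.1
-55 115 v [-3.9  1.   6.5] z [61.  62.5] u -50.1
-45 105 v [-3.8  1.1  6.7] z [60.9 62.6] u -40.0
-35 101 v [-3.7  0.5  5.9] z [61.1 62.9] u -30.0
-25 102 v [-4.3  0.5  6.2] z [60.9 63.1] u -20.0
-15 102 v [-4.3  0.7  6.3] z [61.3 63.1] u -10.0
-5 109 v [-4.3  0.7  6.4] z [62.8 65. ] u -0.4
5 100 v [-4.3  0.6  6.3] z [65.8 68.7] u 10.0
15 99 v [-4.3  0.6  6. ] z [70.1 73. ] u 19.4
25 108 v [-3.9  1.   6.8] z [75.9 79.8] u 29.5
35 116 v [-4.2  0.6  6.1] z [83.7 88.6] u 39.9
45 116 v [-4.   0.9  6.6] z [92.1 96.2] u 49.9
55 80 v [-4.1  0.7  5.8] z [97.1 99. ] u 59.0
collar 632
u [-82.4 -38.8  46.4] v [ -6.6 175.2 183.7] z [52.2 79.4]
```

View pics/w3.png

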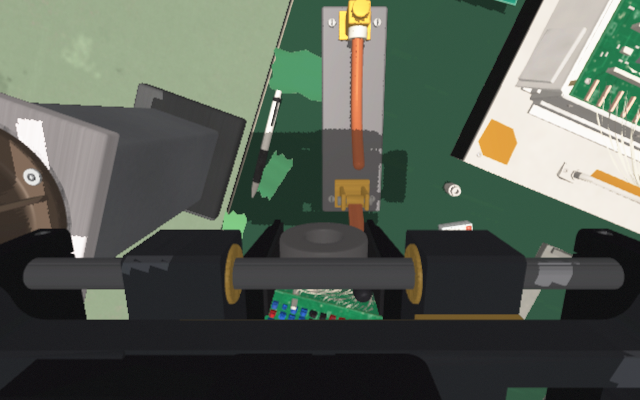

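The view shows the jig with its post at (357,15), the collar at (357,32), the bar running down to its tip at (358,165), and the held core at (322,240). Next I measure the held core in the same camera, so that the camera's bias cancels.

```bash
python3 - <<'E'
from h import *
c=cam('wrist'); P=pts(c); s=state(); R=Ro.from_euler('xyz',s['tcp_rot'])
m=np.zeros((400,640),bool); m[222:258,275:372]=1
Q=R.inv().apply((P-s['eef_pos']).reshape(-1,3)).reshape(400,640,3)
sat=np.ptp(c['image'].astype(int),axis=2)
k=m&(c['depth']>0)&(sat<20)&(c['image'].max(2)>50)&(Q[...,2]<20)&(Q[...,2]>-60)
q=Q[k]; print(len(q)); print(np.percentile(q,[1,5,50,95,99],0).round(1))
for u in (285,295,310,323,336,350,362):
    col=Q[222:258,u]; print(u,[(v+222,*col[v].round(0).astype(int)) for v in range(0,36,4)])
E
```

```text
2750
[[  1.9 -20.  -36.9]
 [  3.8 -17.6 -35.9]
 [  9.1   0.5 -22.5]
 [  9.7  18.8  -0.9]
 [  9.9  21.2   3.5]]
285 [(222, np.int64(-74), np.int64(-52), np.int64(260)), (226, np.int64(-80), np.int64(-52), np.int64(259)), (230, np.int64(9), np.int64(-19), np.int64(-8)), (234, np.int64(9), np.int64(-19), np.int64(-15)), (238, np.int64(9), np.int64(-18), np.int64(-20)), (242, np.int64(9), np.int64(-17), np.int64(-25)), (246, np.int64(8), np.int64(-17), np.int64(-28)), (250, np.int64(6), np.int64(-17), np.int64(-27)), (254, np.int64(4), np.int64(-17), np.int64(-27))]
295 [(222, np.int64(-74), np.int64(-38), np.int64(259)), (226, np.int64(9), np.int64(-15), np.int64(-2)), (230, np.int64(10), np.int64(-14), np.int64(-10)), (234, np.int64(9), np.int64(-14), np.int64(-15)), (238, np.int64(9), np.int64(-13), np.int64(-20)), (242, np.int64(10), np.int64(-13), np.int64(-27)), (246, np.int64(10), np.int64(-12), np.int64(-31)), (250, np.int64(8), np.int64(-12), np.int64(-33)), (254, np.int64(7), np.int64(-12), np.int64(-33))]
310 [(222, np.int64(-74), np.int64(-17), np.int64(259)), (226, np.int64(
[... 1443 characters left out ...]
)), (238, np.int64(10), np.int64(14), np.int64(-21)), (242, np.int64(10), np.int64(13), np.int64(-26)), (246, np.int64(9), np.int64(13), np.int64(-31)), (250, np.int64(8), np.int64(13), np.int64(-33)), (254, np.int64(7), np.int64(13), np.int64(-33))]
362 [(222, np.int64(-46), np.int64(43), np.int64(173)), (226, np.int64(-49), np.int64(43), np.int64(170)), (230, np.int64(9), np.int64(21), np.int64(-8)), (234, np.int64(9), np.int64(20), np.int64(-14)), (238, np.int64(10), np.int64(19), np.int64(-20)), (242, np.int64(9), np.int64(19), np.int64(-24)), (246, np.int64(9), np.int64(19), np.int64(-28)), (250, np.int64(6), np.int64(19), np.int64(-28)), (254, np.int64(4), np.int64(19), np.int64(-28))]
```

```bash
cat >> h.py <<'E'
PSI=np.radians(-70); EX=np.array([np.cos(PSI),np.sin(PSI),0]); EY=np.array([-EX[1],EX[0],0]); EZ=np.array([0,0,1.])
ORG=np.array([433.1,295.4,0]); CORE=np.array([.5,.3,-14.2])
def jw(x,y,z): return ORG+x*EX+y*EY+z*EZ
def tool(a,b=0):
    d=np.cos(a)*EX+np.sin(a)*EZ; n=-np.sin(a)*EX+np.cos(a)*EZ
    return Ro.from_matrix(np.c_[-d,EY,-n])
def bar(s):
    """centre line at s mm from the tip (negative beyond): jig x,z,angle"""
    A=np.radians(40)
    if s<30: return 60.8-s*np.cos(A),95.3-s*np.sin(A),A
    a=A-(s-30)/90
    if a>0: return -20+90*np.sin(a),145-90*np.cos(a),a
    return -20+a*90,55.,0.
def pose(x,z,a,y=0):
    R=tool(a); return jw(x,y,z)-R.apply(CORE),R
def where():
    s=state(); R=Ro.from_euler('xyz',s['tcp_rot']); C=s['eef_pos']+R.apply(CORE)-ORG
    d=R.as_matrix(); print('core jig',np.round([C@EX,C@EY,C[2]],1),'tilt deg',np.degrees(np.arcsin(-d[2,0])).round(1))
E
python3 - <<'E'
from h import *
where(); p,R=pose(82.2,200,np.radians(40)); goto(p,R); rows(p,R,10)
p2,R=pose(*bar(-28)); print(p,p2); rows(p2,R,10,(p,R))
E
```

```text
core jig [ 74.7 -35.9 274.2] tilt deg -0.0
t 7.85 pos [424.8 212.3 260. ] rpy [ 3.141e+00 -1.000e-03  1.915e+00] j [ 0.32  0.23  1.85  0.    1.06 -0.02] F [ 0.3 -0.8 -1.5] op 0.461 gf 30.0
shift [-0.65  1.44  2.82] turn [-0.01 -6.99 -0.05]
[-0.07, 0.14, 0.28, -0.0, -0.7, -0.01]
[-0.05, 0.14, 0.29, -0.0, -0.7, -0.01]
[-0.03, 0.14, 0.29, -0.0, -0.7, -0.01]
[-0.01, 0.14, 0.29, -0.0, -0.7, -0.01]
[0.01, 0.14, 0.29, -0.0, -0.7, -0.01]
[0.03, 0.14, 0.29, -0.0, -0.7, -0.01]
[0.05, 0.14, 0.28, -0.0, -0.7, -0.01]
[0.07, 0.14, 0.28, -0.0, -0.7, -0.01]
[0.09, 0.14, 0.27, -0.0, -0.7, -0.01]
[0.11, 0.14, 0.27, -0.0, -0.7, -0.01]
[464.18496692 209.11761399 189.44356271] [464.2018095  209.07133938 102.74161578]
[0.22, 0.0, 0.27, 0.0, 0.0, 0.0]
[0.22, 0.0, 0.27, 0.0, 0.0, 0.0]
[0.22, 0.0, 0.27, 0.0, 0.0, 0.0]
[0.22, 0.0, 0.27, 0.0, 0.0, 0.0]
[0.22, 0.0, 0.27, 0.0, 0.0, 0.0]
[0.22, 0.0, 0.27, 0.0, 0.0, 0.0]
[0.22, 0.0, 0.27, 0.0, 0.0, 0.0]
[0.22, 0.0, 0.27, 0.0, 0.0, 0.0]
[0.22, 0.0, 0.27, 0.0, 0.0, 0.0]
[0.22, 0.0, 0.27, 0.0, 0.0, 0.0]
```

step_arm:
  plan:
    - {"x": -0.07, "y": 0.14, "z": 0.28, "rx": 0, "ry": -0.7, "rz": -0.01}
    - {"x": -0.05, "y": 0.14, "z": 0.29, "rx": 0, "ry": -0.7, "rz": -0.01}
    - {"x": -0.03, "y": 0.14, "z": 0.29, "rx": 0, "ry": -0.7, "rz": -0.01}
    - {"x": -0.01, "y": 0.14, "z": 0.29, "rx": 0, "ry": -0.7, "rz": -0.01}
    - {"x": 0.01, "y": 0.14, "z": 0.29, "rx": 0, "ry": -0.7, "rz": -0.01}
    - {"x": 0.03, "y": 0.14, "z": 0.29, "rx": 0, "ry": -0.7, "rz": 0}
    - {"x": 0.05, "y": 0.14, "z": 0.28, "rx": 0, "ry": -0.7, "rz": 0}
    - {"x": 0.07, "y": 0.14, "z": 0.28, "rx": 0, "ry": -0.7, "rz": 0}
    - {"x": 0.09, "y": 0.14, "z": 0.27, "rx": 0, "ry": -0.7, "rz": 0}
    - {"x": 0.11, "y": 0.14, "z": 0.27, "rx": 0, "ry": -0.7, "rz": 0}

```text
t: 8.68
eef_pos: [464.1, 208.0, 189.6]
tcp_rot: [3.14, 0.702, 1.919]
ft_force: [0.2, -0.3, -1.3]
opening: 0.457
grip_force: 30.0
```

```bash
python3 - <<'E'
from h import *
where(); goto(*pose(*bar(-28)))
c=cam('wrist'); cv2.imwrite('pics/w4.png',c['image'][:,:,::-1])
s=cam('scene'); cv2.imwrite('pics/s4.png',cv2.resize(s['image'][170:370,200:440,::-1],None,fx=3,fy=3))
P=pts(c); s=state(); hsv=cv2.cvtColor(c['image'],cv2.COLOR_RGB2HSV)
m=(c['depth']>0)&(hsv[...,0]<14)&(hsv[...,1]>110)&(P[...,2]>58)&(P[...,2]<115)&(P[...,1]>200)
J=P-ORG; u=J@EX; v=J@EY
for a in range(-70,70,10):
    k=m&(u>a)&(u<=a+10)&(abs(v)<15)
    if k.sum()>5: print(a+5,k.sum(),'v',np.percentile(v[k],[2,50,98]).round(1),'z',np.percentile(P[...,2][k],[50,95]).round(1),'u',u[k].max().round(1))
E
```

```text
core jig [ 83.1  -0.4 200.1] tilt deg 40.2
t 8.68 pos [464.1 208.  189.6] rpy [3.14  0.702 1.919] j [ 0.63  0.5   1.84 -0.75  1.16  0.71] F [ 0.2 -0.3 -1.3] op 0.457 gf 30.0
shift [2.27 0.01 2.63] turn [ 0.01  0.04 -0.01]
25 419 v [-4.2  1.1  6.5] z [74.2 78. ] u 30.0
35 419 v [-4.3  1.1  6.6] z [81.4 85.9] u 40.0
45 416 v [-4.4  1.1  6.1] z [89.7 94.3] u 50.0
55 265 v [-4.5  1.1  6.2] z [96.4 98.4] u 59.7
```

View pics/s4.png

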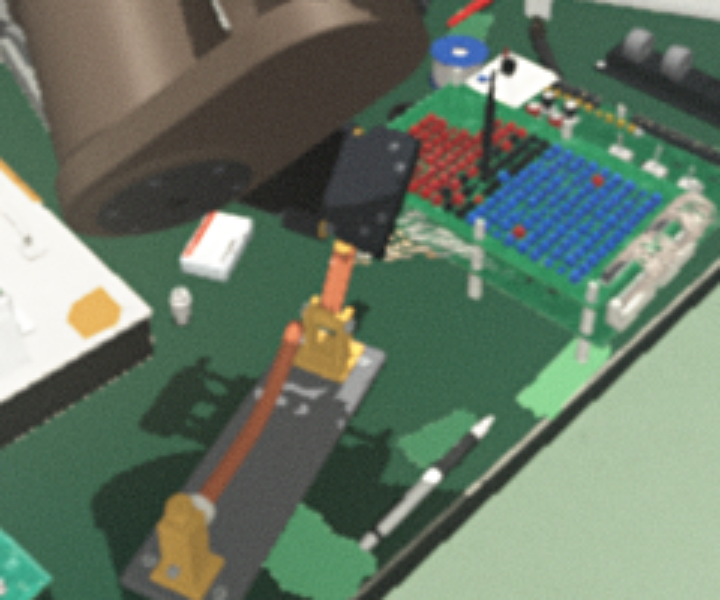

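The scene shows the gripper and core above the link and tip, with the bar tip at (292,330) clear below.

step_arm:
  plan:
    - {"x": 0.22, "y": 0.0, "z": 0.26, "rx": 0, "ry": 0, "rz": 0}
    - {"x": 0.23, "y": 0.01, "z": 0.26, "rx": 0, "ry": 0, "rz": 0}
    - {"x": 0.23, "y": 0.01, "z": 0.26, "rx": 0, "ry": 0, "rz": 0}
    - {"x": 0.23, "y": 0.01, "z": 0.26, "rx": 0, "ry": 0, "rz": 0}
    - {"x": 0.23, "y": 0.01, "z": 0.26, "rx": 0, "ry": 0, "rz": 0}
    - {"x": 0.23, "y": 0, "z": 0.26, "rx": 0, "ry": 0, "rz": 0}
    - {"x": 0.23, "y": 0, "z": 0.26, "rx": 0, "ry": 0, "rz": 0}
    - {"x": 0.23, "y": 0, "z": 0.27, "rx": 0, "ry": 0, "rz": 0}
    - {"x": 0.23, "y": 0, "z": 0.27, "rx": 0, "ry": 0, "rz": 0}
    - {"x": 0.2, "y": 0, "z": 0.27, "rx": 0, "ry": 0.03, "rz": 0}

```text
t: 9.62
eef_pos: [464.1, 209.6, 101.9]
tcp_rot: [-3.141, 0.696, 1.921]
ft_force: [0.2, 0.7, -1.3]
opening: 0.458
grip_force: 30.0
```

```bash
cat > bar.py <<'E'
from h import *
where(); goto(*pose(*bar(-12),y=.7))
c=cam('wrist'); P=pts(c); hsv=cv2.cvtColor(c['image'],cv2.COLOR_RGB2HSV)
m=(c['depth']>0)&(hsv[...,0]<14)&(hsv[...,1]>110)&(P[...,2]>58)&(P[...,2]<115)&(P[...,1]>200)
J=P-ORG; u=J@EX; v=J@EY
for a in range(-70,70,10):
    k=m&(u>a)&(u<=a+10)&(abs(v)<15)
    if k.sum()>5: print(a+5,k.sum(),'v',np.percentile(v[k],[2,50,98]).round(1),'z',np.percentile(P[...,2][k],[50,95]).round(1),'u',u[k].max().round(1))
cv2.imwrite('pics/w5.png',c['image'][:,:,::-1])
E
python3 bar.py
```

```text
core jig [8.170e+01 1.000e-01 1.125e+02] tilt deg 39.9
t 9.62 pos [464.1 209.6 101.9] rpy [-3.141  0.696  1.921] j [ 0.63  0.63  1.9  -0.81  1.02  0.86] F [ 0.2  0.7 -1.3] op 0.458 gf 30.0
shift [ 0.6   0.03 -0.01] turn [ 0.   -0.02  0.01]
-15 390 v [-4.7  0.8  6.2] z [61.7 63.1] u -10.0
-5 825 v [-4.9  0.6  6.1] z [62.5 64.5] u -0.0
5 763 v [-5.1  0.6  6.1] z [64.9 67.3] u 10.0
15 721 v [-4.9  0.7  6.2] z [68.7 71.8] u 20.0
25 718 v [-5.1  0.7  6.1] z [74.1 77.9] u 30.0
35 729 v [-4.8  0.7  6.2] z [81.3 86.1] u 40.0
45 498 v [-4.8  1.2  6.4] z [88.6 94.1] u 50.0
55 297 v [-4.9  0.3  6. ] z [96.1 98.2] u 56.5
```

View pics/w5.png

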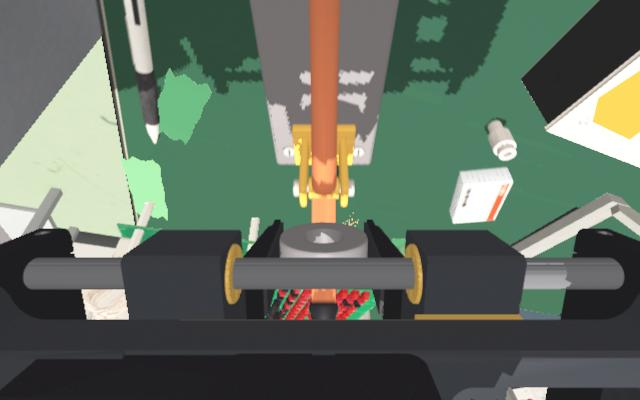

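The wrist view shows the bar (324,0–190) lined up with the held core's hole at (324,238), and the link behind it.

step_arm:
  plan:
    - {"x": 0.15, "y": 0.03, "z": 0, "rx": 0, "ry": 0, "rz": 0}
    - {"x": 0.15, "y": 0, "z": 0, "rx": 0, "ry": 0, "rz": 0}
    - {"x": 0.15, "y": 0, "z": 0, "rx": 0, "ry": 0, "rz": 0}
    - {"x": 0.15, "y": 0, "z": 0, "rx": 0, "ry": 0, "rz": 0}
    - {"x": 0.15, "y": 0, "z": 0, "rx": 0, "ry": 0, "rz": 0}
    - {"x": 0.1, "y": 0, "z": 0, "rx": 0, "ry": 0, "rz": 0}
    - {"x": 0.1, "y": 0, "z": 0, "rx": 0, "ry": 0, "rz": 0}
    - {"x": 0.1, "y": 0, "z": 0, "rx": 0, "ry": 0, "rz": 0}
    - {"x": 0.1, "y": 0, "z": 0, "rx": 0, "ry": 0, "rz": 0}
    - {"x": 0.1, "y": 0, "z": 0, "rx": 0, "ry": 0, "rz": 0}

```text
t: 10.5
eef_pos: [456.6, 232.4, 82.8]
tcp_rot: [-3.141, 0.696, 1.921]
ft_force: [-0.4, 1.2, 0.2]
opening: 0.454
grip_force: 30.0
```

step_arm:
  plan:
    - {"x": 0.08, "y": 0, "z": 0, "rx": 0, "ry": 0, "rz": 0}
    - {"x": 0.08, "y": 0, "z": 0, "rx": 0, "ry": 0, "rz": 0}
    - {"x": 0.08, "y": 0, "z": 0, "rx": 0, "ry": 0, "rz": 0}
    - {"x": 0.08, "y": 0, "z": 0, "rx": 0, "ry": 0, "rz": 0}
    - {"x": 0.08, "y": 0, "z": 0, "rx": 0, "ry": 0, "rz": 0}
    - {"x": 0, "y": 0, "z": 0, "rx": 0, "ry": 0, "rz": 0}
    - {"x": 0, "y": 0, "z": 0, "rx": 0, "ry": 0, "rz": 0}
    - {"x": 0, "y": 0, "z": 0, "rx": 0, "ry": 0, "rz": 0}
    - {"x": 0, "y": 0, "z": 0, "rx": 0, "ry": 0, "rz": 0}
    - {"x": 0, "y": 0, "z": 0, "rx": 0, "ry": 0, "rz": 0}

```text
t: 11.33
eef_pos: [454.1, 239.4, 76.6]
tcp_rot: [-3.141, 0.696, 1.921]
ft_force: [-0.2, 0.2, -0.6]
opening: 0.458
grip_force: 30.0
```

```bash
python3 - <<'E'
from h import *
where(); goto(*pose(*bar(20),y=.7))
c=cam('wrist'); cv2.imwrite('pics/w6.png',c['image'][100:340,180:460,::-1])
print('--- next rows s 10->100 by 5')
p=[pose(*bar(s),y=.7) for s in range(10,131,5)]
for (a,A),(b,B),s in zip(p[:-1],p[1:],range(10,131,5)): print(s+5,np.r_[A.inv().apply(b-a)/25,(A.inv()*B).as_rotvec()*10].round(3).tolist(),np.round(bar(s+5),2))
E
```

```text
core jig [50.3  0.8 87.2] tilt deg 39.9
t 11.33 pos [454.1 239.4  76.6] rpy [-3.141  0.696  1.921] j [ 0.68  0.68  1.88 -0.79  1.02  0.91] F [-0.2  0.2 -0.6] op 0.458 gf 30.0
shift [ 0.27 -0.01  0.02] turn [ 0.   -0.02  0.01]
--- next rows s 10->100 by 5
15 [0.2, 0.0, -0.0, 0.0, 0.0, 0.0] [49.31 85.66  0.7 ]
20 [0.2, -0.0, -0.0, 0.0, 0.0, 0.0] [45.48 82.44  0.7 ]
25 [0.2, 0.0, 0.0, 0.0, 0.0, 0.0] [41.65 79.23  0.7 ]
30 [0.198, 0.0, -0.0, 0.0, 0.0, 0.0] [37.85 76.06  0.7 ]
35 [0.231, -0.0, -0.005, -0.0, 0.556, -0.0] [33.93 72.95  0.64]
40 [0.231, 0.0, -0.005, -0.0, 0.556, 0.0] [29.85 70.07  0.59]
45 [0.231, -0.0, -0.005, 0.0, 0.556, -0.0] [25.61 67.41  0.53]
50 [0.231, 0.0, -0.005, -0.0, 0.556, 0.0] [21.23 65.    0.48]
55 [0.231, 0.0, -0.005, 0.0, 0.556, 0.0] [16.73 62.83  0.42]
60 [0.231, 0.0, -0.005, 0.0, 0.556, 0.0] [12.11 60.92  0.36]
65 [0.231, -0.0, -0.005, 0.0, 0.556, -0.0] [ 7.39 59.27  0.31]
70 [0.231, 0.0, -0.005, -0.0, 0.556, 0.0] [ 2.59 57.88  0.25]
75 [0.231, 0.0, -0.005, 0.0, 0.556, 0.0] [-2.28 56.76  0.2 ]
80 [0.231, 0.0, -0.005, -0.0, 0.556, -0.0] [-7.21 55.91  0.14]
85 [0.231, 0.0, -0.005, 0.0, 0.556, 0.0] [-12.18  55.34   0.09]
90 [0.231, -0.0, -0.005, 0.0, 0.556, 0.0] [-1.717e+01  5.504e+01  3.000e-02]
95 [0.218, -0.0, -0.004, -0.0, 0.315, -0.0] [-22.17  55.     0.  ]
100 [0.2, 0.0, 0.0, 0.0, 0.0, 0.0] [-27.17  55.     0.  ]
105 [0.2, 0.0, 0.0, 0.0, 0.0, 0.0] [-32.17  55.     0.  ]
110 [0.2, 0.0, 0.0, 0.0, 0.0, 0.0] [-37.17  55.     0.  ]
115 [0.2, 0.0, 0.0, 0.0, 0.0, 0.0] [-42.17  55.     0.  ]
120 [0.2, 0.0, 0.0, 0.0, 0.0, 0.0] [-47.17  55.     0.  ]
125 [0.2, 0.0, 0.0, 0.0, 0.0, 0.0] [-52.17  55.     0.  ]
130 [0.2, 0.0, 0.0, 0.0, 0.0, 0.0] [-57.17  55.     0.  ]
```

View pics/w6.png

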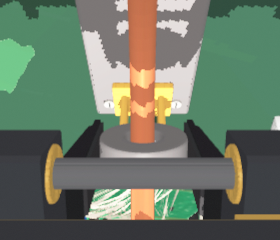

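The bar now passes through the core's hole (140,150 in the crop), and there is no contact force. I continue along the slope and round the bend.

step_arm:
  plan:
    - {"x": 0.18, "y": -0.01, "z": 0.02, "rx": 0, "ry": -0.02, "rz": 0.01}
    - {"x": 0.2, "y": 0, "z": 0, "rx": 0, "ry": 0, "rz": 0}
    - {"x": 0.2, "y": 0, "z": 0, "rx": 0, "ry": 0, "rz": 0}
    - {"x": 0.09, "y": 0, "z": 0, "rx": 0, "ry": 0, "rz": 0}
    - {"x": 0.23, "y": 0, "z": -0.005, "rx": 0, "ry": 0.556, "rz": 0}
    - {"x": 0.23, "y": 0, "z": -0.005, "rx": 0, "ry": 0.556, "rz": 0}
    - {"x": 0.23, "y": 0, "z": -0.005, "rx": 0, "ry": 0.556, "rz": 0}
    - {"x": 0.23, "y": 0, "z": -0.005, "rx": 0, "ry": 0.556, "rz": 0}
    - {"x": 0.23, "y": 0, "z": -0.005, "rx": 0, "ry": 0.556, "rz": 0}
    - {"x": 0, "y": 0, "z": 0, "rx": 0, "ry": 0, "rz": 0}

```text
t: 12.22
eef_pos: [441.3, 273.9, 50.1]
tcp_rot: [3.141, 0.418, 1.919]
ft_force: [0.8, -1.0, -1.4]
opening: 0.455
grip_force: 30.0
```

```bash
python3 - <<'E'
from h import *
where(); goto(*pose(*bar(75),y=.7))
E
sed -i 's/bar(-12)/bar(60)/' bar.py; python3 bar.py
```

```text
core jig [16.8  0.7 62.9] tilt deg 23.9
t 12.22 pos [441.3 273.9  50.1] rpy [3.141 0.418 1.919] j [ 0.63  0.65  1.9  -0.57  0.8   0.73] F [ 0.8 -1.  -1.4] op 0.455 gf 30.0
shift [ 0.92  0.   -0.1 ] turn [ 0.    2.2  -0.01]
core jig [16.8  0.7 62.9] tilt deg 23.9
t 12.22 pos [441.3 273.9  50.1] rpy [3.141 0.418 1.919] j [ 0.63  0.65  1.9  -0.57  0.8   0.73] F [ 0.8 -1.  -1.4] op 0.455 gf 30.0
shift [ 0.23  0.   -0.  ] turn [ 0.    0.53 -0.01]
-65 727 v [-4.5  0.6  6.1] z [61.2 62.6] u -60.0
-55 704 v [-4.5  0.6  6.1] z [61.3 62.6] u -50.0
-45 618 v [-4.6  0.6  6.2] z [61.2 62.5] u -40.0
-35 524 v [-4.5  0.6  6.1] z [61.2 62.5] u -30.1
-25 479 v [-4.7  0.6  6. ] z [61.2 62.5] u -20.0
-15 434 v [-4.6  1.   6. ] z [61.5 62.8] u -10.0
-5 443 v [-4.7  0.5  6.2] z [62.6 64.2] u -0.0
5 415 v [-4.9  0.5  6.3] z [64.6 66.8] u 9.9
25 11 v [-3.2  1.5  3.8] z [78.2 78.6] u 29.8
35 143 v [-5.1  4.9  6.5] z [80.3 84.5] u 39.9
45 56 v [-5.2  4.7  6.5] z [84. 86.] u 46.3
```

step_arm:
  plan:
    - {"x": 0.23, "y": 0, "z": -0.005, "rx": 0, "ry": 0.55, "rz": 0}
    - {"x": 0.23, "y": 0, "z": -0.005, "rx": 0, "ry": 0.55, "rz": 0}
    - {"x": 0.23, "y": 0, "z": -0.005, "rx": 0, "ry": 0.55, "rz": 0}
    - {"x": 0.23, "y": 0, "z": -0.005, "rx": 0, "ry": 0.55, "rz": 0}
    - {"x": 0.23, "y": 0, "z": -0.005, "rx": 0, "ry": 0.55, "rz": 0}
    - {"x": 0.23, "y": 0, "z": -0.005, "rx": 0, "ry": 0.55, "rz": 0}
    - {"x": 0.23, "y": 0, "z": -0.005, "rx": 0, "ry": 0.55, "rz": 0}
    - {"x": 0.22, "y": 0, "z": -0.005, "rx": 0, "ry": 0.32, "rz": 0}
    - {"x": 0.2, "y": 0, "z": 0, "rx": 0, "ry": 0, "rz": 0}
    - {"x": 0, "y": 0, "z": 0, "rx": 0, "ry": 0, "rz": 0}

```text
t: 13.1
eef_pos: [424.0, 320.6, 40.4]
tcp_rot: [-3.141, 0.005, 1.92]
ft_force: [-0.1, -0.1, -1.3]
opening: 0.46
grip_force: 30.0
```

```bash
python3 - <<'E'
from h import *
where(); goto(*pose(-57,55,0,y=.6))
c=cam('wrist'); P=pts(c); hsv=cv2.cvtColor(c['image'],cv2.COLOR_RGB2HSV)
J=P-ORG; u=J@EX; v=J@EY
m=(c['depth']>0)&(hsv[...,1]<50)&(hsv[...,2]>150)&(abs(v)<14)&(P[...,2]>56)&(P[...,2]<72)&(u<-40)
print('collar',m.sum(),np.percentile(u[m],[2,50,98]),np.percentile(P[...,2][m],[2,50,98]),np.percentile(v[m],[2,50,98]))
E
```

```text
core jig [-27.4   0.3  54.6] tilt deg 0.3
t 13.1 pos [424.  320.6  40.4] rpy [-3.141  0.005  1.92 ] j [ 0.53  0.61  1.94 -0.01  0.59  0.18] F [-0.1 -0.1 -1.3] op 0.46 gf 30.0
shift [ 1.19  0.01 -0.02] turn [-0.01  0.05  0.  ]
collar 921 [-80.41216351 -75.72149824 -70.88889342] [58.07397576 64.65486572 66.77608958] [-8.44914452  0.57280841 10.01091127]
```

step_arm:
  plan:
    - {"x": 0.17, "y": 0.01, "z": -0.02, "rx": 0, "ry": 0.05, "rz": 0}
    - {"x": 0.2, "y": 0, "z": 0, "rx": 0, "ry": 0, "rz": 0}
    - {"x": 0.2, "y": 0, "z": 0, "rx": 0, "ry": 0, "rz": 0}
    - {"x": 0.2, "y": 0, "z": 0, "rx": 0, "ry": 0, "rz": 0}
    - {"x": 0.2, "y": 0, "z": 0, "rx": 0, "ry": 0, "rz": 0}
    - {"x": 0.15, "y": 0, "z": 0, "rx": 0, "ry": 0, "rz": 0}
    - {"x": 0.08, "y": 0, "z": 0, "rx": 0, "ry": 0, "rz": 0}
    - {"x": 0, "y": 0, "z": 0, "rx": 0, "ry": 0, "rz": 0}
    - {"x": 0, "y": 0, "z": 0, "rx": 0, "ry": 0, "rz": 0}
    - {"x": 0, "y": 0, "z": 0, "rx": 0, "ry": 0, "rz": 0}

```text
t: 13.98
eef_pos: [414.3, 348.5, 41.2]
tcp_rot: [3.141, -0.002, 1.92]
ft_force: [-0.2, -0.4, -0.5]
opening: 0.453
grip_force: 30.0
```

step_arm:
  plan:
    - {"x": 0.03, "y": 0, "z": 0, "rx": 0, "ry": 0, "rz": 0}
    - {"x": 0.03, "y": 0, "z": 0, "rx": 0, "ry": 0, "rz": 0}
    - {"x": 0.03, "y": 0, "z": 0, "rx": 0, "ry": 0, "rz": 0}
    - {"x": 0.03, "y": 0, "z": 0, "rx": 0, "ry": 0, "rz": 0}
    - {"x": 0, "y": 0, "z": 0, "rx": 0, "ry": 0, "rz": 0}
    - {"x": 0, "y": 0, "z": 0, "rx": 0, "ry": 0, "rz": 0}
    - {"x": 0, "y": 0, "z": 0, "rx": 0, "ry": 0, "rz": 0}
    - {"x": 0, "y": 0, "z": 0, "rx": 0, "ry": 0, "rz": 0}
    - {"x": 0, "y": 0, "z": 0, "rx": 0, "ry": 0, "rz": 0}
    - {"x": 0, "y": 0, "z": 0, "rx": 0, "ry": 0, "rz": 0}

```text
t: 14.82
eef_pos: [413.3, 351.4, 41.2]
tcp_rot: [3.141, -0.002, 1.92]
ft_force: [0.4, -0.5, -0.6]
opening: 0.456
grip_force: 30.0
```

```bash
python3 - <<'E'
from h import *
where(); goto(*pose(-61,55,0,y=.6))
E
```

```text
core jig [-59.9   0.8  55.4] tilt deg -0.1
t 14.82 pos [413.3 351.4  41.2] rpy [ 3.141e+00 -2.000e-03  1.920e+00] j [0.58 0.62 1.92 0.   0.61 0.23] F [ 0.4 -0.5 -0.6] op 0.456 gf 30.0
shift [ 0.04 -0.01  0.01] turn [ 0.   -0.02 -0.  ]
```

Creep forward about 2 mm, watching the force.

step_arm:
  plan:
    - {"x": 0.02, "y": 0, "z": 0, "rx": 0, "ry": 0, "rz": 0}
    - {"x": 0.02, "y": 0, "z": 0, "rx": 0, "ry": 0, "rz": 0}
    - {"x": 0.02, "y": 0, "z": 0, "rx": 0, "ry": 0, "rz": 0}
    - {"x": 0.02, "y": 0, "z": 0, "rx": 0, "ry": 0, "rz": 0}
    - {"x": 0, "y": 0, "z": 0, "rx": 0, "ry": 0, "rz": 0}
    - {"x": 0, "y": 0, "z": 0, "rx": 0, "ry": 0, "rz": 0}
    - {"x": 0, "y": 0, "z": 0, "rx": 0, "ry": 0, "rz": 0}
    - {"x": 0, "y": 0, "z": 0, "rx": 0, "ry": 0, "rz": 0}
    - {"x": 0, "y": 0, "z": 0, "rx": 0, "ry": 0, "rz": 0}
    - {"x": 0, "y": 0, "z": 0, "rx": 0, "ry": 0, "rz": 0}

```text
t: 15.65
eef_pos: [412.6, 353.3, 41.2]
tcp_rot: [3.141, -0.002, 1.92]
ft_force: [0.7, -1.0, -1.2]
opening: 0.459
grip_force: 30.0
```

step_arm:
  plan:
    - {"x": 0.02, "y": 0, "z": 0, "rx": 0, "ry": 0, "rz": 0}
    - {"x": 0.02, "y": 0, "z": 0, "rx": 0, "ry": 0, "rz": 0}
    - {"x": 0.02, "y": 0, "z": 0, "rx": 0, "ry": 0, "rz": 0}
    - {"x": 0, "y": 0, "z": 0, "rx": 0, "ry": 0, "rz": 0}
    - {"x": 0, "y": 0, "z": 0, "rx": 0, "ry": 0, "rz": 0}
    - {"x": 0, "y": 0, "z": 0, "rx": 0, "ry": 0, "rz": 0}
    - {"x": 0, "y": 0, "z": 0, "rx": 0, "ry": 0, "rz": 0}
    - {"x": 0, "y": 0, "z": 0, "rx": 0, "ry": 0, "rz": 0}
    - {"x": 0, "y": 0, "z": 0, "rx": 0, "ry": 0, "rz": 0}
    - {"x": 0, "y": 0, "z": 0, "rx": 0, "ry": 0, "rz": 0}

```text
t: 16.48
eef_pos: [412.4, 353.6, 41.1]
tcp_rot: [-3.141, -0.0, 1.92]
ft_force: [5.7, -11.2, -0.4]
opening: 0.455
grip_force: 30.0
```

```bash
python3 - <<'E'
from h import *
where(); s=state(); print(s['ft_force'].round(1))
c=cam('wrist'); P=pts(c); hsv=cv2.cvtColor(c['image'],cv2.COLOR_RGB2HSV)
J=P-ORG; u=J@EX; v=J@EY
cv2.imwrite('pics/w7.png',cv2.resize(c['image'][150:300,240:400,::-1],None,fx=4,fy=4))
sat=hsv[...,1]
k=(c['depth']>0)&(sat<40)&(abs(v)<20)&(P[...,2]>65)&(P[...,2]<82)&(u>-75)&(u<-40)
print(k.sum(),np.percentile(u[k],[2,10,50,90,98]).round(1),np.percentile(P[...,2][k],[2,98]).round(1))
E
```

```text
core jig [-62.3   0.8  55.3] tilt deg -0.0
[  5.7 -11.2  -0.4]
1322 [-74.  -71.3 -70.5 -67.9 -65.9] [65.2 77.9]
```

View pics/w7.png

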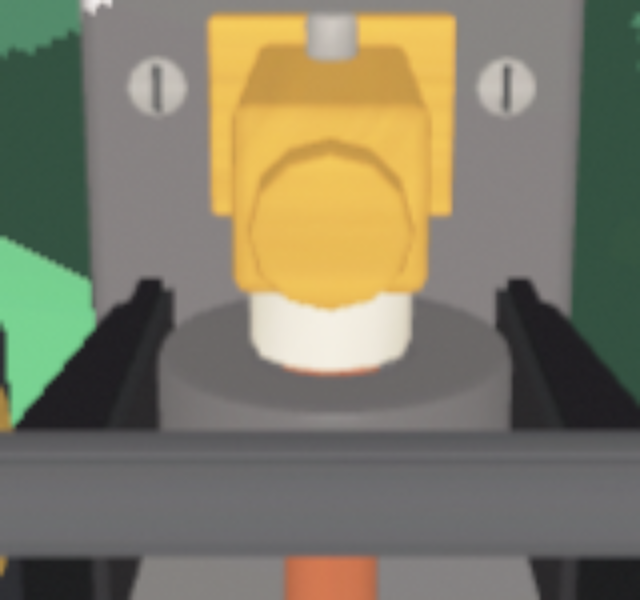

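Contact: the core presses on the white collar at (330,335) with about 12 N. The collar covers the hole apart from a thin copper sliver. I release it and lift clear.

step_arm:
  plan:
    - {"x": 0, "y": 0, "z": 0, "rx": 0, "ry": 0, "rz": 0}
    - {"x": 0, "y": 0, "z": 0, "rx": 0, "ry": 0, "rz": 0}
    - {"x": 0, "y": 0, "z": 0, "rx": 0, "ry": 0, "rz": 0}
    - {"x": 0, "y": 0, "z": 0, "rx": 0, "ry": 0, "rz": 0}
    - {"x": 0, "y": 0, "z": 0, "rx": 0, "ry": 0, "rz": 0}
    - {"x": 0, "y": 0, "z": 0, "rx": 0, "ry": 0, "rz": 0}
    - {"x": 0, "y": 0, "z": 0, "rx": 0, "ry": 0, "rz": 0}
    - {"x": 0, "y": 0, "z": 0, "rx": 0, "ry": 0, "rz": 0}
    - {"x": 0, "y": 0, "z": 0, "rx": 0, "ry": 0, "rz": 0}
    - {"x": 0, "y": 0, "z": 0, "rx": 0, "ry": 0, "rz": 0}
  jaw: -1

```text
t: 17.37
eef_pos: [412.1, 354.7, 41.2]
tcp_rot: [3.141, -0.002, 1.92]
ft_force: [-0.2, 0.6, -0.9]
opening: 0.995
grip_force: 0.0
```

step_arm:
  plan:
    - {"x": 0, "y": 0, "z": -0.3, "rx": 0, "ry": 0, "rz": 0}
    - {"x": 0, "y": 0, "z": -0.6, "rx": 0, "ry": 0, "rz": 0}
    - {"x": 0, "y": 0, "z": -0.8, "rx": 0, "ry": 0, "rz": 0}
    - {"x": 0, "y": 0, "z": -0.9, "rx": 0, "ry": 0, "rz": 0}
    - {"x": 0, "y": 0, "z": -0.9, "rx": 0, "ry": 0, "rz": 0}
    - {"x": 0, "y": 0, "z": -0.9, "rx": 0, "ry": 0, "rz": 0}
    - {"x": 0, "y": 0, "z": -0.9, "rx": 0, "ry": 0, "rz": 0}
    - {"x": 0, "y": 0, "z": -0.9, "rx": 0, "ry": 0, "rz": 0}
    - {"x": 0, "y": 0, "z": -0.6, "rx": 0, "ry": 0, "rz": 0}
    - {"x": 0, "y": 0, "z": 0, "rx": 0, "ry": 0, "rz": 0}

```text
t: 18.2
eef_pos: [412.9, 355.0, 214.7]
tcp_rot: [3.136, -0.003, 1.92]
ft_force: [-0.7, -0.3, 0.1]
opening: 1.0
grip_force: 0.0
```

```bash
python3 - <<'E'
from h import *
where(); goto([430,290,300],tool(0))
for n in ['wrist','scene','top']:
    c=cam(n); P=pts(c); hsv=cv2.cvtColor(c['image'],cv2.COLOR_RGB2HSV); im=c['image'].astype(int)
    J=P-ORG; u=J@EX; v=J@EY; z=P[...,2]; ok=c['depth']>0
    k=ok&(hsv[...,1]<45)&(hsv[...,2]<200)&(abs(v)<23)&(z>58)&(z<80)&(u>-90)&(u<-35)
    if k.sum(): print(n,'core',k.sum(),np.percentile(u[k],[2,50,98]).round(1),np.percentile(v[k],[2,98]).round(1),z[k].max())
    k=ok&(im.max(2)<70)&(abs(v)<20)&(z>105)&(z<185)&(u>90)&(u<200)
    if k.sum():
        th=np.arctan2(u[k].mean()-104.2,z[k].mean()-56.1)+np.radians(40); print(n,'handle',k.sum(),np.percentile(u[k],[2,50,98]).round(1),np.percentile(z[k],[2,50,98]).round(1),np.percentile(v[k],[2,50,98]).round(1),'theta~',th.round(2))
E
```

```text
core jig [-63.4   1.6 228.9] tilt deg -0.2
t 18.2 pos [412.9 355.  214.7] rpy [ 3.136e+00 -3.000e-03  1.920e+00] j [0.59 0.37 1.76 0.   1.   0.24] F [-0.7 -0.3  0.1] op 1.0 gf 0.0
shift [-2.67 -0.23 -3.42] turn [ 0.06 -0.03 -0.  ]
wrist core 837 [-74.9 -62.9 -53.1] [-18.7  20.8] 76.17976799593957
scene core 244 [-74.8 -65.1 -53. ] [-17.7  19.3] 74.82365297556471
scene handle 105 [141.2 153.3 167.7] [122.3 139.3 158.5] [-6.5 -2.4  4.4] theta~ 1.23
top core 137 [-78.1 -59.4 -49.2] [-21.5  18.2] 77.55837088720963
top handle 80 [145.1 162.1 176.9] [123.2 150.9 160.8] [-9.7 -2.7  5.7] theta~ 1.26
```

step_arm:
  plan:
    - {"x": -0.6, "y": -0.03, "z": -0.2, "rx": 0.03, "ry": 0, "rz": 0}
    - {"x": -1, "y": 0, "z": -0.2, "rx": 0.02, "ry": 0, "rz": 0}
    - {"x": -1, "y": 0, "z": -0.2, "rx": 0, "ry": 0, "rz": 0}
    - {"x": -1, "y": 0, "z": 0, "rx": 0, "ry": 0, "rz": 0}
    - {"x": -1, "y": 0, "z": 0, "rx": 0, "ry": 0, "rz": 0}
    - {"x": -1, "y": 0, "z": 0, "rx": 0, "ry": 0, "rz": 0}
    - {"x": -1, "y": 0, "z": 0, "rx": 0, "ry": 0, "rz": 0}
    - {"x": -1, "y": 0, "z": 0, "rx": 0, "ry": 0, "rz": 0}
    - {"x": -1, "y": 0, "z": 0, "rx": 0, "ry": 0, "rz": 0}
    - {"x": -1, "y": 0, "z": 0, "rx": 0, "ry": 0, "rz": 0}
  jaw: 1

```text
t: 19.18
eef_pos: [493.3, 127.4, 224.5]
tcp_rot: [-3.135, -0.002, 1.92]
ft_force: [0.4, -0.1, 0.3]
opening: 0.355
grip_force: 0.0
```

step_arm:
  plan:
    - {"x": -0.7, "y": 0, "z": 0, "rx": 0, "ry": 0, "rz": 0}
    - {"x": -0.2, "y": 0, "z": 0, "rx": 0, "ry": 0, "rz": 0}
    - {"x": 0, "y": 0, "z": 0, "rx": 0, "ry": 0, "rz": 0}
    - {"x": 0, "y": 0, "z": 0, "rx": 0, "ry": 0, "rz": 0}
    - {"x": 0, "y": 0, "z": 0, "rx": 0, "ry": 0, "rz": 0}
    - {"x": 0, "y": 0, "z": 0, "rx": 0, "ry": 0, "rz": 0}
    - {"x": 0, "y": 0, "z": 0, "rx": 0, "ry": 0, "rz": 0}
    - {"x": 0, "y": 0, "z": 0, "rx": 0, "ry": 0, "rz": 0}
    - {"x": 0, "y": 0, "z": 0, "rx": 0, "ry": 0, "rz": 0}
    - {"x": 0, "y": 0, "z": 0, "rx": 0, "ry": 0, "rz": 0}

```text
t: 20.02
eef_pos: [501.2, 107.7, 225.8]
tcp_rot: [-3.137, -0.002, 1.92]
ft_force: [0.5, -1.0, 0.3]
opening: 0.009
grip_force: 0.0
```

```bash
cat >> h.py <<'E'
def tcpj():
    s=state(); C=s['eef_pos']-ORG; print('tcp jig',np.round([C@EX,C@EY,C[2]],1))
def handle():
    for n in ['wrist','scene','top']:
        c=cam(n); P=pts(c); im=c['image'].astype(int); J=P-ORG; u=J@EX; v=J@EY; z=P[...,2]; ok=c['depth']>0
        hsv=cv2.cvtColor(c['image'],cv2.COLOR_RGB2HSV)
        k=ok&(hsv[...,0]<14)&(hsv[...,1]>110)&(abs(v)<14)&(z>75)&(z<150)&(np.hypot(u-104.2,z-56.1)<78)&(np.hypot(u-104.2,z-56.1)>25)&(u>70)
        if k.sum()>3: print(n,'copper',k.sum(),'theta',(np.arctan2(np.median(u[k])-104.2,np.median(z[k])-56.1)+np.radians(40)).round(2),'v',np.median(v[k]).round(1))
        k=ok&(im.max(2)<70)&(abs(v)<14)&(z>100)&(z<185)&(np.hypot(u-104.2,z-56.1)<131)
        if k.sum()>3: print(n,'black',k.sum(),'u',np.percentile(u[k],[2,50,98]).round(1),'z',np.percentile(z[k],[2,50,98]).round(1),'v',np.percentile(v[k],[2,50,98]).round(1),'th',(np.arctan2(np.median(u[k])-104.2,np.median(z[k])-56.1)+np.radians(40)).round(2))
E
python3 - <<'E'
from h import *
tcpj(); goto(jw(198,.6,135),tool(0)); handle()
E
```

```text
tcp jig [ 1.997e+02 -2.000e-01  2.258e+02]
t 20.02 pos [501.2 107.7 225.8] rpy [-3.137e+00 -2.000e-03  1.920e+00] j [ 0.08  0.32  1.81  0.    1.01 -0.27] F [ 0.5 -1.   0.3] op 0.009 gf 0.0
shift [0.06 0.05 3.63] turn [-0.05 -0.02  0.  ]
wrist copper 309 theta 1.22 v 0.4
wrist black 1080 u [140.4 157.7 174.2] z [124.9 150.2 161.1] v [-7.6  0.6  8.7] th 1.22
scene copper 114 theta 1.27 v 0.9
scene black 132 u [140.  154.6 167.4] z [121.6 141.  158.5] v [-6.7 -1.1  6.1] th 1.23
```

step_arm:
  plan:
    - {"x": 0, "y": 0.05, "z": 0.3, "rx": -0.05, "ry": -0.02, "rz": 0}
    - {"x": 0, "y": 0, "z": 0.5, "rx": 0, "ry": 0, "rz": 0}
    - {"x": 0, "y": 0, "z": 0.6, "rx": 0, "ry": 0, "rz": 0}
    - {"x": 0, "y": 0, "z": 0.6, "rx": 0, "ry": 0, "rz": 0}
    - {"x": 0, "y": 0, "z": 0.6, "rx": 0, "ry": 0, "rz": 0}
    - {"x": 0, "y": 0, "z": 0.5, "rx": 0, "ry": 0, "rz": 0}
    - {"x": 0, "y": 0, "z": 0.3, "rx": 0, "ry": 0, "rz": 0}
    - {"x": 0, "y": 0, "z": 0.2, "rx": 0, "ry": 0, "rz": 0}
    - {"x": 0, "y": 0, "z": 0, "rx": 0, "ry": 0, "rz": 0}
    - {"x": 0, "y": 0, "z": 0, "rx": 0, "ry": 0, "rz": 0}

```text
t: 21.0
eef_pos: [502.5, 107.9, 135.9]
tcp_rot: [3.141, 0.0, 1.92]
ft_force: [-0.0, 0.0, 0.5]
opening: 0.003
grip_force: 0.0
```

step_arm:
  plan:
    - {"x": 0.3, "y": 0, "z": 0, "rx": 0, "ry": 0, "rz": 0}
    - {"x": 0.3, "y": 0, "z": 0, "rx": 0, "ry": 0, "rz": 0}
    - {"x": 0.3, "y": 0, "z": 0, "rx": 0, "ry": 0, "rz": 0}
    - {"x": 0.3, "y": 0, "z": 0, "rx": 0, "ry": 0, "rz": 0}
    - {"x": 0.3, "y": 0, "z": 0, "rx": 0, "ry": 0, "rz": 0}
    - {"x": 0.3, "y": 0, "z": 0, "rx": 0, "ry": 0, "rz": 0}
    - {"x": 0.3, "y": 0, "z": 0, "rx": 0, "ry": 0, "rz": 0}
    - {"x": 0.3, "y": 0, "z": 0, "rx": 0, "ry": 0, "rz": 0}
    - {"x": 0.3, "y": 0, "z": 0, "rx": 0, "ry": 0, "rz": 0}
    - {"x": 0.1, "y": 0, "z": 0, "rx": 0, "ry": 0, "rz": 0}

```text
t: 21.83
eef_pos: [478.0, 174.7, 135.7]
tcp_rot: [3.141, 0.0, 1.92]
ft_force: [0.2, -0.6, 0.6]
opening: 0.006
grip_force: 0.5
```

```bash
python3 - <<'E'
from h import *
tcpj(); print(state()['ft_force'].round(1)); handle()
def fl(th,off=19.5,r=80):
    a=np.radians(40)-th; d=np.array([np.cos(a),np.sin(a)]); n=np.array([-np.sin(a),np.cos(a)])
    x,z=np.array([104.2,56.1])+r*n+off*d; return jw(x,.6,z),tool(a)
goto(*fl(np.radians(40)))
R=[fl(np.radians(40-4*i)) for i in range(11)]
for (a,A),(b,B) in zip(R[:-1],R[1:]): print(np.r_[A.inv().apply(b-a)/25,(A.inv()*B).as_rotvec()*10].round(3).tolist())
E
```

```text
tcp jig [128.7   0.9 135.7]
[ 0.2 -0.6  0.6]
wrist copper 46 theta 0.66 v 3.8
wrist black 1796 u [ 97.7 101.8 117.7] z [137.  174.6 179.9] v [-7.4  1.   8.7] th 0.68
scene copper 73 theta 0.69 v -1.6
scene black 254 u [ 97.7 106.2 136.2] z [133.2 164.3 183.6] v [-7.9 -3.   8.2] th 0.72
t 21.98 pos [478.4 173.9 135.6] rpy [3.141 0.    1.92 ] j [ 0.22  0.43  1.93 -0.    0.78 -0.13] F [ 0.8  0.5 -0.4] op 0.002 gf 0.0
shift [ 0.24 -0.02 -0.02] turn [0. 0. 0.]
[0.225, -0.0, -0.047, 0.0, -0.698, 0.0]
[0.225, 0.0, -0.047, -0.0, -0.698, -0.0]
[0.225, -0.0, -0.047, 0.0, -0.698, -0.0]
[0.225, 0.0, -0.047, -0.0, -0.698, -0.0]
[0.225, -0.0, -0.047, 0.0, -0.698, 0.0]
[0.225, -0.0, -0.047, -0.0, -0.698, -0.0]
[0.225, -0.0, -0.047, 0.0, -0.698, 0.0]
[0.225, 0.0, -0.047, 0.0, -0.698, 0.0]
[0.225, 0.0, -0.047, -0.0, -0.698, -0.0]
[0.225, -0.0, -0.047, 0.0, -0.698, 0.0]
```

step_arm:
  plan:
    - {"x": 0.22, "y": -0.01, "z": -0.06, "rx": 0, "ry": -0.7, "rz": 0}
    - {"x": 0.22, "y": 0, "z": -0.06, "rx": 0, "ry": -0.7, "rz": 0}
    - {"x": 0.22, "y": 0, "z": -0.06, "rx": 0, "ry": -0.7, "rz": 0}
    - {"x": 0.22, "y": 0, "z": -0.06, "rx": 0, "ry": -0.7, "rz": 0}
    - {"x": 0.22, "y": 0, "z": -0.06, "rx": 0, "ry": -0.7, "rz": 0}
    - {"x": 0.22, "y": 0, "z": -0.06, "rx": 0, "ry": -0.7, "rz": 0}
    - {"x": 0.22, "y": 0, "z": -0.06, "rx": 0, "ry": -0.7, "rz": 0}
    - {"x": 0.22, "y": 0, "z": -0.06, "rx": 0, "ry": -0.7, "rz": 0}
    - {"x": 0.15, "y": 0, "z": -0.04, "rx": 0, "ry": -0.5, "rz": 0}
    - {"x": 0, "y": 0, "z": 0, "rx": 0, "ry": 0, "rz": 0}

```text
t: 22.82
eef_pos: [461.0, 220.4, 134.5]
tcp_rot: [-3.14, 0.613, 1.923]
ft_force: [1.0, -0.3, 0.6]
opening: 0.006
grip_force: 0.0
```

```bash
python3 - <<'E'
from h import *
tcpj(); print(state()['ft_force'].round(1)); handle()
def fl(th,off=24.5,r=80):
    a=np.radians(40)-th; d=np.array([np.cos(a),np.sin(a)]); n=np.array([-np.sin(a),np.cos(a)])
    x,z=np.array([104.2,56.1])+r*n+off*d; return jw(x,.6,z),tool(a)
goto(*fl(0))
E
```

```text
tcp jig [ 80.    0.6 134.5]
[ 1.  -0.3  0.6]
wrist copper 34 theta 0.05 v -0.7
wrist black 1771 u [32.4 37.4 57.6] z [120.1 152.5 162. ] v [-7.2  1.1  8.6] th 0.09
scene copper 15 theta 0.08 v -5.2
scene black 37 u [37.2 52.4 61.8] z [117.2 128.7 147.5] v [-6.5 -4.8  4.4] th 0.08
top copper 36 theta 0.21 v -3.2
top black 84 u [62.5 72.2 86.8] z [129.7 166.3 180.2] v [-9.5 -0.6  7.2] th 0.42
t 22.97 pos [461.7 219.1 135.4] rpy [-3.142  0.609  1.92 ] j [ 0.61  0.55  1.88 -0.7   1.02  0.73] F [-0.1 -0.7  0.1] op 0.005 gf 0.0
shift [ 0.38 -0.01 -0.15] turn [-0.  -0.9 -0. ]
```

step_arm:
  plan:
    - {"x": 0.1, "y": 0, "z": -0.04, "rx": 0, "ry": -0.3, "rz": 0}
    - {"x": 0.1, "y": 0, "z": -0.04, "rx": 0, "ry": -0.3, "rz": 0}
    - {"x": 0.07, "y": 0, "z": -0.04, "rx": 0, "ry": -0.3, "rz": 0}
    - {"x": 0.05, "y": 0, "z": 0, "rx": 0, "ry": 0, "rz": 0}
    - {"x": 0.03, "y": 0, "z": 0, "rx": 0, "ry": 0, "rz": 0}
    - {"x": 0, "y": 0, "z": 0, "rx": 0, "ry": 0, "rz": 0}
    - {"x": 0, "y": 0, "z": 0, "rx": 0, "ry": 0, "rz": 0}
    - {"x": 0, "y": 0, "z": 0, "rx": 0, "ry": 0, "rz": 0}
    - {"x": 0, "y": 0, "z": 0, "rx": 0, "ry": 0, "rz": 0}
    - {"x": 0, "y": 0, "z": 0, "rx": 0, "ry": 0, "rz": 0}

```text
t: 23.8
eef_pos: [458.6, 227.5, 132.7]
tcp_rot: [3.141, 0.7, 1.919]
ft_force: [-0.8, -0.3, -0.1]
opening: 0.002
grip_force: 0.0
```

```bash
python3 - <<'E'
from h import *
tcpj(); print(state()['ft_force'].round(1)); handle()
E
```

```text
tcp jig [ 72.5   0.8 132.7]
[-0.8 -0.3 -0.1]
wrist copper 23 theta -0.03 v -2.1
wrist black 1742 u [24.  28.9 51.4] z [115.5 146.  156.1] v [-7.4  1.   8.5] th 0.0
top copper 34 theta 0.1 v -1.5
top black 54 u [55.5 66.3 77.3] z [139.3 157.9 170.2] v [-8.5 -1.7  5.5] th 0.34
```

step_arm:
  plan:
    - {"x": 0.03, "y": 0, "z": 0, "rx": 0, "ry": 0, "rz": 0}
    - {"x": 0.03, "y": 0, "z": 0, "rx": 0, "ry": 0, "rz": 0}
    - {"x": 0.03, "y": 0, "z": 0, "rx": 0, "ry": 0, "rz": 0}
    - {"x": 0, "y": 0, "z": 0, "rx": 0, "ry": 0, "rz": 0}
    - {"x": 0, "y": 0, "z": 0, "rx": 0, "ry": 0, "rz": 0}
    - {"x": 0, "y": 0, "z": 0, "rx": 0, "ry": 0, "rz": 0}
    - {"x": 0, "y": 0, "z": 0, "rx": 0, "ry": 0, "rz": 0}
    - {"x": 0, "y": 0, "z": 0, "rx": 0, "ry": 0, "rz": 0}
    - {"x": 0, "y": 0, "z": 0, "rx": 0, "ry": 0, "rz": 0}
    - {"x": 0, "y": 0, "z": 0, "rx": 0, "ry": 0, "rz": 0}

```text
t: 24.78
eef_pos: [458.0, 229.2, 131.2]
tcp_rot: [3.141, 0.7, 1.919]
ft_force: [1.0, -0.4, 0.3]
opening: 0.006
grip_force: 0.0
```

step_arm:
  plan:
    - {"x": 0.03, "y": 0, "z": 0, "rx": 0, "ry": 0, "rz": 0}
    - {"x": 0.03, "y": 0, "z": 0, "rx": 0, "ry": 0, "rz": 0}
    - {"x": 0.02, "y": 0, "z": 0, "rx": 0, "ry": 0, "rz": 0}
    - {"x": 0, "y": 0, "z": 0, "rx": 0, "ry": 0, "rz": 0}
    - {"x": 0, "y": 0, "z": 0, "rx": 0, "ry": 0, "rz": 0}
    - {"x": 0, "y": 0, "z": 0, "rx": 0, "ry": 0, "rz": 0}
    - {"x": 0, "y": 0, "z": 0, "rx": 0, "ry": 0, "rz": 0}
    - {"x": 0, "y": 0, "z": 0, "rx": 0, "ry": 0, "rz": 0}
    - {"x": 0, "y": 0, "z": 0, "rx": 0, "ry": 0, "rz": 0}
    - {"x": 0, "y": 0, "z": 0, "rx": 0, "ry": 0, "rz": 0}

```text
t: 25.62
eef_pos: [457.6, 230.5, 130.0]
tcp_rot: [3.141, 0.701, 1.919]
ft_force: [1.8, -4.5, 4.4]
opening: 0.004
grip_force: 3.2
```

step_arm:
  plan:
    - {"x": 0.02, "y": 0, "z": 0, "rx": 0, "ry": 0, "rz": 0}
    - {"x": 0.02, "y": 0, "z": 0, "rx": 0, "ry": 0, "rz": 0}
    - {"x": 0, "y": 0, "z": 0, "rx": 0, "ry": 0, "rz": 0}
    - {"x": 0, "y": 0, "z": 0, "rx": 0, "ry": 0, "rz": 0}
    - {"x": 0, "y": 0, "z": 0, "rx": 0, "ry": 0, "rz": 0}
    - {"x": 0, "y": 0, "z": 0, "rx": 0, "ry": 0, "rz": 0}
    - {"x": 0, "y": 0, "z": 0, "rx": 0, "ry": 0, "rz": 0}
    - {"x": 0, "y": 0, "z": 0, "rx": 0, "ry": 0, "rz": 0}
    - {"x": 0, "y": 0, "z": 0, "rx": 0, "ry": 0, "rz": 0}
    - {"x": 0, "y": 0, "z": 0, "rx": 0, "ry": 0, "rz": 0}

```text
t: 26.45
eef_pos: [457.5, 230.7, 129.9]
tcp_rot: [3.141, 0.702, 1.919]
ft_force: [3.2, -7.1, 8.8]
opening: 0.005
grip_force: 5.7
```

The force rose to about 12 N with almost no motion, so the link is on its stop. I back off and check.

step_arm:
  plan:
    - {"x": -0.2, "y": 0, "z": 0, "rx": 0, "ry": 0, "rz": 0}
    - {"x": -0.4, "y": 0, "z": 0, "rx": 0, "ry": 0, "rz": 0}
    - {"x": -0.6, "y": 0, "z": 0, "rx": 0, "ry": 0, "rz": 0}
    - {"x": -0.6, "y": 0, "z": -0.3, "rx": 0, "ry": 0, "rz": 0}
    - {"x": -0.6, "y": 0, "z": -0.6, "rx": 0, "ry": 0, "rz": 0}
    - {"x": -0.6, "y": 0, "z": -0.8, "rx": 0, "ry": 0, "rz": 0}
    - {"x": -0.6, "y": 0, "z": -0.8, "rx": 0, "ry": 0, "rz": 0}
    - {"x": -0.6, "y": 0, "z": -0.8, "rx": 0, "ry": 0, "rz": 0}
    - {"x": -0.4, "y": 0, "z": -0.4, "rx": 0, "ry": 0, "rz": 0}
    - {"x": 0, "y": 0, "z": 0, "rx": 0, "ry": 0, "rz": 0}

```text
t: 27.28
eef_pos: [467.5, 204.5, 277.1]
tcp_rot: [3.135, 0.699, 1.915]
ft_force: [-0.5, -0.1, -0.7]
opening: 0.006
grip_force: 0.0
```

```bash
python3 - <<'E'
from h import *
tcpj(); print(state()['ft_force'].round(1)); handle()
a=cam('scene')['image'][200:390,220:350,::-1]; b=cam('wrist')['image'][:,:,::-1]
a=cv2.resize(a,(273,400)); cv2.imwrite('pics/end.png',np.hstack([a,b[:,60:580]]))
E
```

```text
tcp jig [ 97.2   1.3 277.1]
[-0.5 -0.1 -0.7]
wrist copper 99 theta 0.06 v 0.2
wrist black 687 u [27.6 37.1 59.6] z [120.5 147.8 153.7] v [-7.5  0.5  8.1] th 0.07
scene copper 5 theta -0.02 v -5.5
scene black 116 u [22.  32.5 58.9] z [114.7 141.4 152.7] v [-6.8 -3.1  5.9] th -0.0
top copper 37 theta 0.07 v -1.7
top black 51 u [30.7 51.  60.2] z [122.1 133.2 151.9] v [-7.5 -1.2  4.9] th 0.09
```

View pics/end.png

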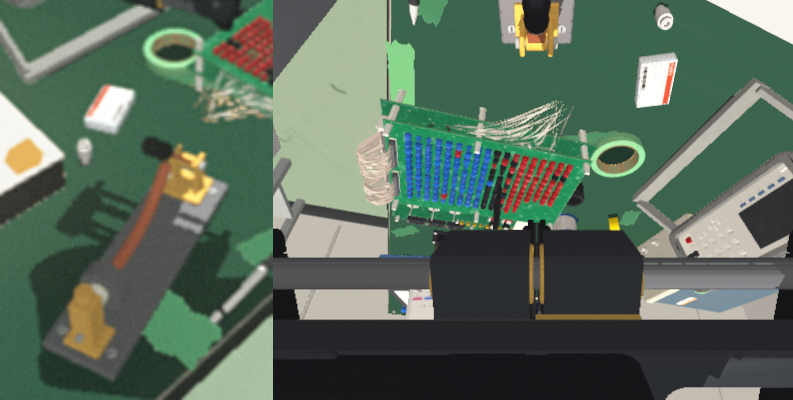

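The link lies closed over the bar tip, with the handle at (155,148) in the left crop. I confirm the core and the rack numerically, then hand in.

```bash
python3 - <<'E'
from h import *
for n in ['scene','top']:
    c=cam(n); P=pts(c); hsv=cv2.cvtColor(c['image'],cv2.COLOR_RGB2HSV); J=P-ORG; u=J@EX; v=J@EY; z=P[...,2]; ok=c['depth']>0
    k=ok&(hsv[...,1]<60)&(hsv[...,2]<200)&(abs(v)<24)&(z>30)&(z<80)&(u>-80)&(u<30)
    r=np.hypot(v[k],z[k]-51.5); w=(r<24)&(r>9)
    print(n,'core',w.sum(),np.percentile(u[k][w],[2,50,98]).round(1),np.percentile(v[k][w],[2,98]).round(1),z[k][w].max().round(1))
    for a in (449.5,495.6,541.3):
        q=P[ok&(hsv[...,1]<40)&(z>29)&(z<70)&(abs(P[...,0]-a)<14)&(abs(P[...,1]+321)<25)]; print(round(a),len(q), q[:,2].max().round(1) if len(q) else '')
E
```

```text
scene core 323 [-75.2 -66.5 -52.8] [-19.7  19.2] 74.4
450 0 
496 69 49.5
541 67 49.9
top core 5 [-9.  13.9 29. ] [-7.4 -6.8] 68.1
450 0 
496 87 52.9
541 84 53.6
```

```bash
python3 -c "
from cell import *
print(job_done())"
```

```text
the job is handed in; nothing more can be done
None
```

The large core sits against the white collar, guided in the gripper all the way, and the link is closed against its stop; both small cores are still in the rack, and I handed the job in at about 27.5 s, but I viewed 12 pictures against the limit of 10.

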